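# Turn the bracket in the nest and set the air valve

### The job

The bent bracket in the deburring nest has had its first pass with its upright leg towards the stop bar: give it a quarter turn clockwise (seen from above), so that its next side, the one at right angles to the leg, lies flat against the middle of the bar. Then take the crank handle on the air valve's wheel, screw the valve shut (clockwise from above) to its stop, back it off exactly two full turns from there, and finish the program while still gripping the handle, without letting go. Leave the other things on the bench where they are.

Things in the scene. Friction and masses are not known exactly. Their poses are not given: they have to be found in the camera images.
- bar_face (a point): middle of the stop bar's near face, 4 mm above the nest's plate. The nest is a fixed dark steel plate 190 x 140 x 12 mm lying on the bench; the stop bar, steel, 20 mm thick, 110 mm long and 22 mm tall, crosses its far end. Axes: x points from the open plate into the bar (square to its face), y along the bar, z up. The plate reaches 155 mm from the bar face towards -x; its top is at 12 mm above the bench.
- bracket_leg (a point): middle of the bracket's upright leg (34 mm above the bracket's underside), the place to grip it. The bracket is loose, bent aluminium, about 0.2 kg: a flat foot 70 (x) x 60 (y) x 8 mm, with a leg 8 mm thick, 60 mm wide, standing at the foot's -x end to a total height of 60 mm. Axes: x runs from the leg along the foot to the free edge (pinch the leg along this x), z up. It starts flat on the nest's plate, clear of the bar, leg towards the bar.
- bracket_side (a point): middle of the side edge of the bracket's foot that has to meet the bar, 4 mm above the bracket's underside: from point bracket_leg 31 mm in +x and 30 mm in -y; same axes. When seated the bracket's -y points squarely into the bar, its x along the bar's y, and this point lies within a few mm of point bar_face; leg and foot both touch the bar.
- wheel_axis (a point): point on the vertical axis of the valve's handwheel, at the mid-height of the crank handle (147 mm above the bench). The valve is brass on a fixed grey foot plate 110 x 150 mm; dark steel wheel with three spokes, 128 mm across, its top 114 mm above the bench; the hub ends at 122 mm.
- crank_mid (a point): middle of the crank handle: a black upright round handle 22 mm in diameter and 56 mm tall (118 to 174 mm above the bench), standing on the wheel 50 mm from its axis. It spins freely on its own pin, so a gripper can carry it round the circle without turning itself.
- crank: the same crank handle; origin at the centre of its underside, 29 mm below point crank_mid.
- wheel (a joint): turn of the valve wheel in rad: 0 fully shut at the hard stop, growing as it opens (counter-clockwise seen from above); two turns are 12.566; open limit 25.1 (four turns). Starts between 2 and 7. Stays where it is left; turning takes about 2.5 N at the handle.
- punch: bystander: steel punch 26 mm in diameter, 60 mm tall, upright; origin under its centre
- bush: bystander: brass cylinder 28 mm in diameter, 26 mm tall; origin under its centre
- oil_bottle: bystander: pale plastic bottle 60 mm in diameter, 160 mm tall; origin under its centre
- spanner: bystander: flat steel spanner 180 mm long, along its x
- screwdriver: bystander: screwdriver 200 mm long, black handle, along its x
- blank: bystander: flat aluminium blank 90 x 60 x 8 mm
- grease_tin: bystander: steel tin 70 mm in diameter, 70 mm tall; origin under its centre
Things that resemble listed ones, but are neither listed nor needed, are in the scene too. Leave any blue or red look-alike of the part that bears bracket_leg alone.

How it is judged (in metres and radians):
On the way, in this order (a step that is already met when the one before it is completed fails the run):
1. the bracket is turned a quarter clockwise and lies flat, its side edge against the middle of the stop bar (x of bracket_side in the frame of bar_face between -0.0035 and 0.0025 m and y of bracket_side in the frame of bar_face between -0.015 and 0.015 m and z of bracket_side in the frame of bar_face between -0.003 and 0.003 m and angle between the y axis of bracket_side and the x axis of bar_face, either way round below 0.07 rad and angle between bracket_side's own z axis and vertical below 0.06 rad and y of bracket_leg in the frame of bar_face below -0.01 m), for 0.2 s.
2. the valve is screwed shut to its stop (value of joint wheel below 0.08 rad), for 0.1 s.
At the end, for the whole second after the job is handed in: Bracket flat in the nest, side edge within 3 mm of the bar face, square within 4 degrees, within 15 mm of the bar's middle; valve wheel still, two turns (12.566 rad, within 0.2) open from its stop; fingers still gripping the crank handle (over 2 N) (all of step 1 and value of joint wheel between 12.366 and 12.766 rad and velocity of joint wheel between -0.1 and 0.1 rad/s and contact force between the fingers and crank above 2 N); the arm keeps its last pose, push and grip.
It fails at once if a bystander is moved more than 30 mm (distance of any of punch, bush, oil_bottle, spanner, screwdriver, blank, grease_tin from where it was at the start of the episode above 0.03 m).
It also fails if it takes over 72 s, if anything falls off the work surface, if the arm or the gripper's body presses on something with over 40 N, if the wrist force passes 120 N, or if a joint passes its speed limit or range.

### The arm

A 6-joint arm with a two-finger parallel gripper is mounted at the origin on the work surface. World frame = base frame: x ahead of the robot, y to its left, z up, the work surface at z = 0. Lengths are in mm, angles in rad, forces in N, time in s.
With the tool pointing down it reaches from about 350 to 875 mm from the base axis. Payload 4.2 kg.
Tool frame: the origin (TCP) lies midway between the tips of the shut fingers; the grasp point (between the pads) lies 19 mm behind it; z points along the fingers, y is the direction in which the jaws open and shut (so a half turn about z gives the same grasp; the last joint's range is limited). The gripper opens to 85 mm and grips with 20 to 120 N. Pads are 22 mm wide; open, the fingers measure 114 mm over their backs; the gripper's body (76 mm by 85 mm) begins 54 mm behind the grasp point. The pads swing forward as they close: fully open they stand 13 mm farther back than shut.
Start: joints at [1.532, 0.385, 0.008, 0, -1.194, -0.259], TCP at [183.354, 597.478, 207.912] pointing down, gripper open.
Joint ranges: [-3.14, 3.14], [-1.21, 2.06], [-1.07, 1.41], [-3.16, 2.05], [-2.99, -0.16], [-3.1, 3.1]. Speed limits (rad/s): [2.79, 2.79, 3.14, 3.14, 3.14, 3.14].

### API

Orientations are given as a unit quaternion [x, y, z, w].
In Python, from bench import arm gives the robot as it stands. The module is installed in compiled form; this text tells all that it offers.
- The arm moves only by the tool drive_tool, never from a script. Its argument "moves" is a list that holds one entry, the list of rows, each a list of 7 numbers: the opening, from 0 (shut) to 1 (fully open), then the shift along the tool's x, y, z in m, then the turn, a rotation vector about the tool's x, y, z in rad. In form: [[[hand, dx, dy, dz, wx, wy, wz], ...]]. A call has 1 to 20 rows; each row shifts and turns the pose as measured when the row begins, along the tool's axes as they then stand; what a row does not reach is not made up. A row lasts 1/10 s, in which the tool goes at most 50 mm and 8.59 degrees, less where a joint would pass 70% of its speed; a pose out of reach is approached as far as the arm can. A call with a gripper value outside its range is refused whole. The fingers move at their own pace and stop on an object; the grip force is fixed at half the most. Time passes only in rows, so rows that do not move let the fingers close. It gives the time, the measured TCP pose, the force and the opening at its end, in the units of the state.
- arm.read_state(): the state, without advancing time (a new reading comes with each control period).
- arm.get_image(name): name is "side" or "top"; returns (picture, depth): 480x640x3 uint8, red, green, blue; 480x640 float32, mm along the optical axis (not along the pixel's ray), 0 where there is no reading.
- arm.camera_params(name): a dict with "fov_y" (degrees; the focal length in pixels is half the picture's height over the tangent of half this angle, whatever the lens; pixels are square), "cx", "cy" (the principal point, pixels), "world_from_camera" (4x4, takes a point from camera to world coordinates). Camera axes: x right, y down, z forward; pixel columns grow to the right and rows downward; lengths in mm; the calibration is good to about 2 mm. A picture is of the moment at which its call begins. camera_params takes no time and is no camera call.
- arm.job_done(): hands the job in, once; it reports no verdict.
The state is a dict: "clock": time; "joints": joint angles; "joint_vel": joint speeds; "joint_efforts": joint torques, N m; "position": TCP position; "ee_rot": TCP orientation; "contact_force": force on the tool from outside, world axes, zero at the start; "wrist_torque": the same for the moment, N m; "gripper_width": finger opening in mm.
Only numpy, scipy, OpenCV 4.12 (cv2) and the standard library are available. Lean on these libraries where they do the work, as an engineer would, in place of code of your own. Each camera call takes 0.05 s, during which the arm holds its last target.

## Working session

There is one attempt and no reset: what is moved stays moved. The work goes in short steps, Python scripts to look and compute and a tool call to move; the robot and the scene stay as the last step left them, time stands still between calls to the robot, and variables do not carry over. Pictures are saved under pics/ and viewed, and the job is handed in when it is done.

Besides the shell and the picture viewer there is one more tool, called after "Emit:" by a JSON object that holds its "method" and its "body". drive_tool: Moves the arm, as the interface text tells. Its arguments: {"type":"object","properties":{"moves":{"type":"array","items":{"type":"array","items":{"type":"array","items":{"type":"number"}}}}},"required":["moves"]}

```bash
mkdir -p pics; python3 - <<'E'
from bench import arm
import cv2,numpy as np
for n in("top","side"):
    p,d=arm.get_image(n); cv2.imwrite(f"pics/{n}0.png",p[:,:,::-1]); np.savez(f"{n}0.npz",p=p,d=d)
    c=arm.camera_params(n); print(n,c['fov_y'],c['cx'],c['cy'],np.round(c['world_from_camera'],4).tolist())
print(arm.read_state())
E
```

```text
top 55.3807447116457 316.01025915784953 241.5319376644192 [[-0.0211, -0.9818, 0.1888, 349.4176], [-0.9997, 0.0185, -0.0155, 7.6406], [0.0118, -0.1891, -0.9819, 1174.9871], [0.0, 0.0, 0.0, 1.0]]
side 42.20558252505573 314.7595130170601 240.63940746343985 [[0.9385, -0.1785, 0.2954, 91.2839], [-0.345, -0.4572, 0.8197, -1292.6796], [-0.0113, -0.8713, -0.4907, 877.3691], [0.0, 0.0, 0.0, 1.0]]
{'clock': 0.1, 'joints': array([ 1.53159065e+00,  3.85494591e-01,  6.74079346e-03, -4.09379790e-04,
       -1.19400845e+00, -2.58610420e-01]), 'joint_vel': array([-0.00043887, -0.00257656,  0.00191187,  0.00196752,  0.00038672,
       -0.00067237]), 'joint_efforts': array([-4.01299740e-04, -3.93316948e+01,  1.88930136e+01,  4.19799283e+00,
       -2.59422348e-03,  5.14001258e-06]), 'position': array([183.21597695, 596.93969731, 206.91732106]), 'ee_rot': array([ 9.88921968e-01, -1.48432943e-01, -8.14965054e-05,  9.97880622e-04]), 'contact_force': array([-0.20050205, -0.12856046, -0.3774068 ]), 'wrist_torque': array([ 0.0696997 ,  0.01342017, -0.02535707]), 'gripper_width': 85.40808145347599}
```

View pics/top0.png

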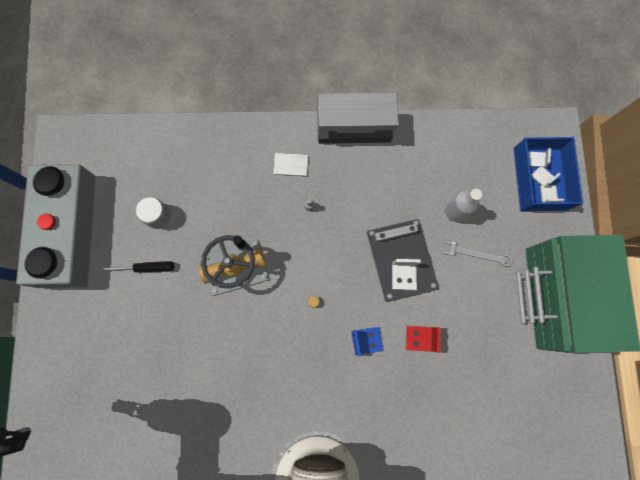

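View pics/side0.png

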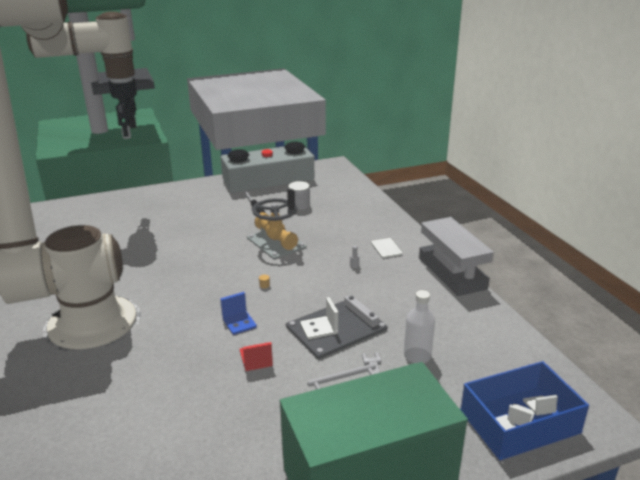

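```bash
cat > h.py <<'E'
import numpy as np,cv2
from bench import arm
def cam(n):
    c=arm.camera_params(n); f=240/np.tan(np.radians(c['fov_y']/2)); return f,c['cx'],c['cy'],np.array(c['world_from_camera'])
def ray(n,uv,z):
    f,cx,cy,T=cam(n); uv=np.atleast_2d(uv).astype(float)
    d=np.c_[(uv[:,0]-cx)/f,(uv[:,1]-cy)/f,np.ones(len(uv))]@T[:3,:3].T
    o=T[:3,3]; t=(z-o[2])/d[:,2]; return o+d*t[:,None]
def cloud(n,dep):
    f,cx,cy,T=cam(n); v,u=np.mgrid[:480,:640]
    P=np.stack([(u-cx)/f*dep,(v-cy)/f*dep,dep],-1)
    return P@T[:3,:3].T+T[:3,3]
def proj(n,X):
    f,cx,cy,T=cam(n); q=(np.atleast_2d(X)-T[:3,3])@T[:3,:3]; return np.c_[q[:,0]/q[:,2]*f+cx,q[:,1]/q[:,2]*f+cy]
E
python3 - <<'E'
from h import *
a=np.load("top0.npz");b=np.load("side0.npz")
t=a['p'][:,:,::-1]; s=b['p'][:,:,::-1]
c1=cv2.resize(t[210:310,355:455],(600,600),interpolation=cv2.INTER_CUBIC)
cv2.imwrite("pics/c1.png",c1)
cv2.imwrite("pics/c2.png",cv2.resize(t[215:305,190:280],(600,600),interpolation=cv2.INTER_CUBIC))
cv2.imwrite("pics/c3.png",cv2.resize(s[290:365,280:395],(798,520),interpolation=cv2.INTER_CUBIC))
cv2.imwrite("pics/c4.png",cv2.resize(s[175:265,240:320],(533,600),interpolation=cv2.INTER_CUBIC))
P=cloud("top",a['d'])
for uv in[(400,287),(405,262),(397,231),(380,260),(240,241),(227,261),(300,400),(350,300)]:
    print(uv,np.round(P[uv[1],uv[0]],1))
E
```

```text
(400, 287) [ 450.7 -221.3   16.3]
(405, 262) [ 508.  -228.1   61.9]
(397, 231) [ 592.7 -218.4   32.4]
(380, 260) [ 521.2 -174.1   14. ]
(240, 241) [546.4 161.  173.4]
(227, 261) [509.9 198.6 121.2]
(300, 400) [179.8  36.8  -4.5]
(350, 300) [421.7 -94.8  -2. ]
```

View pics/c1.png

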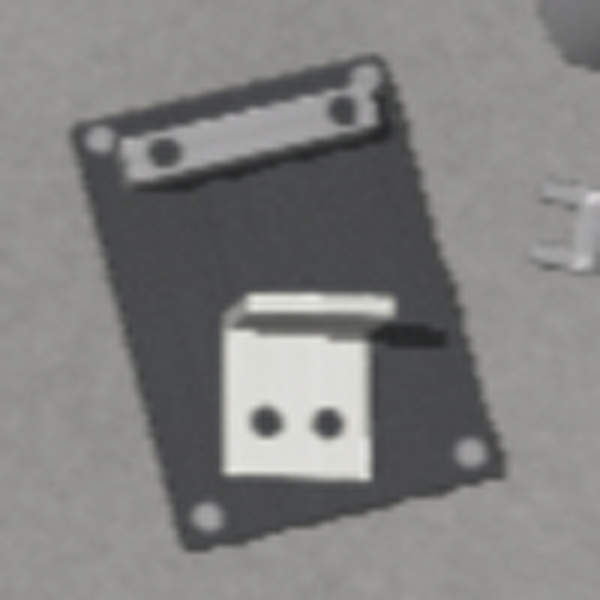

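View pics/c2.png

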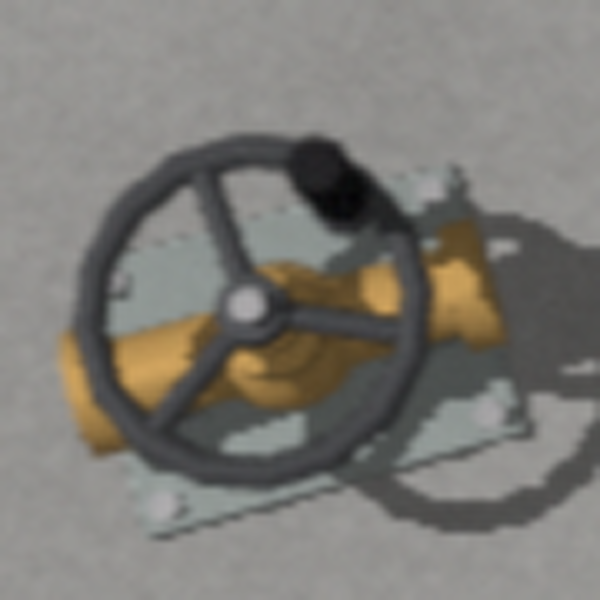

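View pics/c3.png

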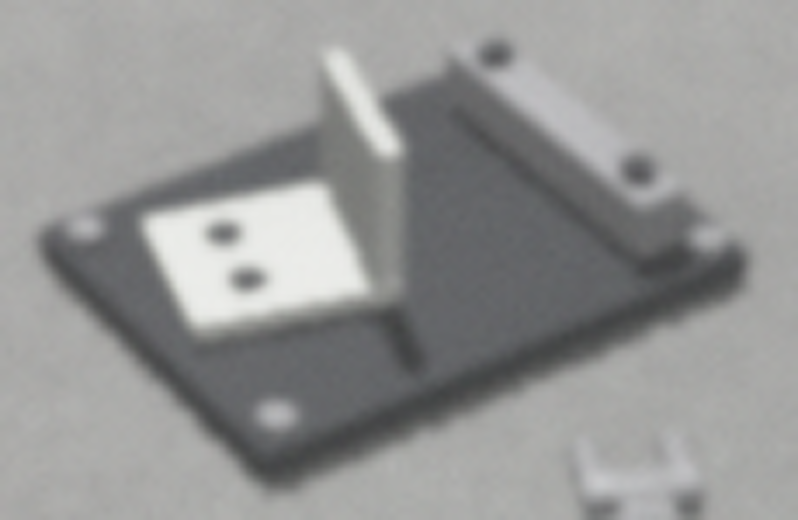

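View pics/c4.png

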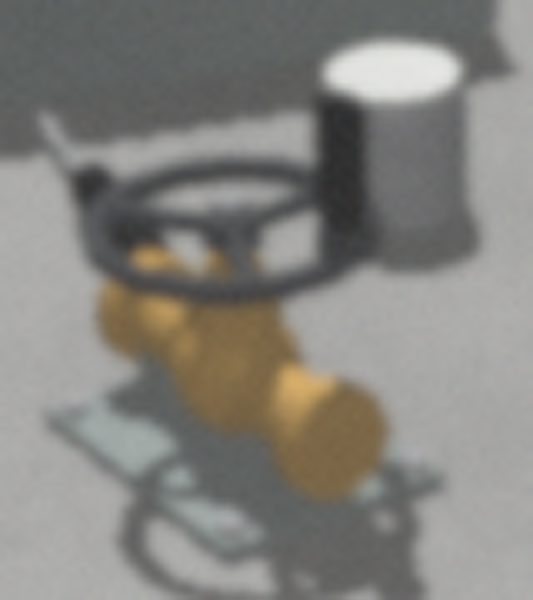

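```bash
python3 - <<'E'
from h import *
a=np.load("top0.npz");P=cloud("top",a['d']); b=np.load("side0.npz");S=cloud("side",b['d'])
def c1(x,y):return (355+(x+.5)/6-.5,210+(y+.5)/6-.5)
def c3(x,y):return (280+(x+.5)/6.939-.5,290+(y+.5)/6.933-.5)
r=lambda n,f,pts,z:ray(n,[f(*p) for p in pts],z).round(1).tolist()
print("plate",r("top",c1,[(75,130),(378,57),(507,475),(188,550)],12))
print("plate side",r("side",c3,[(745,250),(270,465),(45,235)],12))
print("bar top",r("top",c1,[(120,137),(374,90),(378,132),(130,185)],34))
print("bar side",r("side",c3,[(455,55),(625,215),(690,190)],34))
print("leg top",r("top",c1,[(247,295),(397,297),(395,317),(247,314)],72))
print("leg top side",r("side",c3,[(322,52),(342,48),(405,150),(380,158)],72))
print("foot",r("top",c1,[(223,475),(371,481),(371,335),(223,325)],20))
print("foot side",r("side",c3,[(140,215),(195,330),(325,183)],20))
# depth-based clouds
hsv=cv2.cvtColor(a['p'],cv2.COLOR_RGB2HSV)
sub=np.zeros((480,640),bool);sub[210:310,355:455]=1
w=sub&(a['p'].min(2)>190)
for nm,lo,hi in(("foot",8,30),("leg",50,85)):
    m=w&(P[...,2]>lo)&(P[...,2]<hi); q=P[m]; print(nm,m.sum(),q.mean(0).round(1),np.median(q[:,2]).round(1))
    rr=cv2.minAreaRect(q[:,:2].astype(np.float32)); print(rr)
m=sub&(a['p'].min(2)>110)&(P[...,2]>26)&(P[...,2]<42)&(P[...,0]>550)
m&=np.arange(480)[:,None]<250
q=P[m];print("bar",m.sum(),q.mean(0).round(1),cv2.minAreaRect(q[:,:2].astype(np.float32)))
# wheel
sub=np.zeros((480,640),bool);sub[215:305,190:280]=1
m=sub&(P[...,2]>100)&(P[...,2]<118);q=P[m];print("wheel",m.sum(),cv2.minEnclosingCircle(q[:,:2].astype(np.float32)),np.median(q[:,2]))
m=sub&(P[...,2]>165);q=P[m];print("crank",m.sum(),q.mean(0),cv2.minEnclosingCircle(q[:,:2].astype(np.float32)))
def c2(x,y):return (190+(x+.5)/6.667-.5,215+(y+.5)/6.667-.5)
print("hub",r("top",c2,[(247,304)],122),"crank top",r("top",c2,[(318,164)],174), "crank base",r("top",c2,[(345,207)],118))
e=ray("top",[c2(*p) for p in[(77,310),(252,134),(428,310),(252,485)]],110);print(e.round(1).tolist(),e.mean(0))
E
```

```text
plate [[597.8, -144.4, 12.0], [627.9, -278.3, 12.0], [444.6, -321.7, 12.0], [415.8, -184.4, 12.0]]
plate side [[629.3, -277.0, 12.0], [445.9, -322.5, 12.0], [417.2, -186.7, 12.0]]
bar top [[589.7, -160.5, 34.0], [608.2, -270.3, 34.0], [589.8, -270.8, 34.0], [568.8, -163.8, 34.0]]
bar side [[571.3, -168.4, 34.0], [587.6, -272.1, 34.0], [613.0, -267.4, 34.0]]
leg top [[515.0, -203.8, 72.0], [513.0, -265.0, 72.0], [504.8, -263.6, 72.0], [507.2, -203.3, 72.0]]
leg top side [[509.7, -201.8, 72.0], [516.7, -202.0, 72.0], [514.6, -262.1, 72.0], [505.7, -263.2, 72.0]]
foot [[446.4, -199.4, 20.0], [442.6, -261.8, 20.0], [504.6, -265.7, 20.0], [510.1, -202.8, 20.0]]
foot side [[446.8, -197.8, 20.0], [443.4, -261.5, 20.0], [510.1, -203.2, 20.0]]
foot 455 [ 476.5 -232.    18.3] 18.2
((496.7268981933594, -290.9015197753906), (76.21072387695312, 196.48052978515625), 19.70108413696289)
leg 58 [ 511.1 -231.1   70.3] 70.2
((511.5325927734375, -233.7315216064453), (55.13588333129883, 5.806036472320557), 89.08614349365234)
bar 281 [ 593.2 -222.5   32.4] ((605.247314453125, -262.44921875), (25.73427391052246, 204.68057250976562), 17.01653480529785)
wheel 1016 ((511.63494873046875, 198.62171936035156), 63.79679870605469) 111.34712014968147
crank 110 [485.82332172 115.88412118 490.85542659] ((453.9581298828125, 90.14937591552734), 133.1782684326172)
hub [[511.7, 199.4, 122.0]] crank top [[550.5, 167.0, 174.0]] crank base [[546.2, 166.3, 118.0]]
[[512.6, 261.2, 110.0], [574.7, 200.8, 110.0], [510.2, 137.9, 110.0], [449.8, 198.8, 110.0]] [511.8381106  199.67367331 110.        ]
```

```bash
cat >> h.py <<'E'
from scipy.spatial.transform import Rotation as R
def st():
    s=arm.read_state(); r=R.from_quat(s['ee_rot']); M=r.as_matrix()
    print("t",round(s['clock'],2),"pos",s['position'].round(1),"yhead",round(np.degrees(np.arctan2(M[1,1],M[0,1])),2),"z",M[:,2].round(3),"F",s['contact_force'].round(1),"w",round(s['gripper_width'],1),"j",s['joints'].round(2))
    return s,M
def rect_from(pts):
    (c,wh,a)=cv2.minAreaRect(pts.astype(np.float32)); return c,wh,a
E
python3 - <<'E'
from h import *
a=np.load("top0.npz");p=a['p'].astype(int);g=p.mean(2)
up=lambda I,x0,y0,x1,y1,k:cv2.resize(I[y0:y1,x0:x1].astype(np.float32),None,fx=k,fy=k,interpolation=cv2.INTER_CUBIC)
G=up(g,355,210,455,310,8)
def tow(xy,z): xy=np.asarray(xy,float); return ray("top",np.c_[355+(xy[:,0]+.5)/8-.5,210+(xy[:,1]+.5)/8-.5],z)
# plate: dark + everything within hull
m=(G<100).astype(np.uint8); n,l,s,c=cv2.connectedComponentsWithStats(m); i=1+s[1:,4].argmax(); 
cn=cv2.findContours((l==i).astype(np.uint8),0,1)[0]; cn=max(cn,key=cv2.contourArea)[:,0]
q=tow(cn,12); print("plate",cv2.minAreaRect(q[:,:2].astype(np.float32)))
for T in(110,130,150):
  m=(G>T).astype(np.uint8); m[cv2.drawContours(np.zeros_like(m),[cv2.convexHull(cn[:,None])],0,1,-1)==0]=0
  n,l,s,c=cv2.connectedComponentsWithStats(m)
  for i in range(1,n):
    if s[i,4]>3000:
      yx=np.argwhere(l==i)[:,::-1]; ok=c[i][1]<300
      cc=cv2.findContours((l==i).astype(np.uint8),0,1)[0][0][:,0]
      z=34 if ok else 20
      print(T,c[i],z,cv2.minAreaRect(tow(cc,z)[:,:2].astype(np.float32)))
      if ok:
        # near edge line: for each column lowest pixel
        xs=np.arange(c[i][0]-130,c[i][0]+130).astype(int); ys=[np.where(l[:,x]==i)[0].max() for x in xs]; yt=[np.where(l[:,x]==i)[0].min() for x in xs]
        for y in (ys,yt):
          w=tow(np.c_[xs,y],34); v=cv2.fitLine(w[:,:2].astype(np.float32),cv2.DIST_HUBER,0,.01,.01).ravel(); print(" edge",v,np.degrees(np.arctan2(v[0],-v[1])))
E
```

```text
plate ((521.6149291992188, -232.36148071289062), (191.8574981689453, 144.4514617919922), 12.48786735534668)
110 [336.76339942 173.15333908] 34 ((591.9757690429688, -218.25575256347656), (26.552488327026367, 119.10869598388672), 15.989800453186035)
 edge [ 2.1750571e-01 -9.7605908e-01  5.8087720e+02 -2.1624713e+02] 12.562573
 edge [ 2.1443740e-01 -9.7673774e-01  6.0117126e+02 -2.1735333e+02] 12.382523
110 [397.53643377 518.31683932] 20 ((483.6895751953125, -237.98060607910156), (75.29155731201172, 81.35374450683594), 87.00260925292969)
130 [335.75910785 173.50967897] 34 ((592.0614624023438, -218.12060546875), (24.728683471679688, 116.43600463867188), 15.90662670135498)
 edge [ 2.1799286e-01 -9.7595036e-01  5.8164459e+02 -2.1596890e+02] 12.59117
 edge [ 2.1379136e-01 -9.7687936e-01  5.9880762e+02 -2.1037851e+02] 12.344628
130 [397.22371434 520.20589638] 20 ((483.7033386230469, -237.97323608398438), (74.00198364257812, 80.01567077636719), 86.99665069580078)
150 [337.00414201 174.93806706] 34 ((591.1223754882812, -215.65731811523438), (17.722671508789062, 74.29457092285156), 12.453556060791016)Traceback (most recent call last):
  File "<stdin>", line 21, in <module>
    return umr_maximum(a, axis, None, out, keepdims, initial, where)
ValueError: zero-size array to reduction operation maximum which has no identity
```

Emit:
{"method": "drive_tool", "body": {"moves": [[[0.5, 0.027, 0.034, 0, 0, 0, 0], [0.5, 0.027, 0.034, 0, 0, 0, 0], [0.5, 0.027, 0.034, 0, 0, 0, 0], [0.5, 0.027, 0.034, 0, 0, 0, 0], [0.5, 0.027, 0.034, 0, 0, 0, 0], [0.5, 0.027, 0.034, 0, 0, 0, 0], [0.5, 0.027, 0.034, 0, 0, 0, 0], [0.5, 0.027, 0.034, 0, 0, 0, 0], [0.5, 0.027, 0.034, 0, 0, 0, 0], [0.5, 0.027, 0.034, 0, 0, 0, 0]]]}}

```text
clock: 1.1
position: [343.2, 179.3, 203.2]
ee_rot: [0.99, -0.144, -0.001, 0.005]
contact_force: [0.6, 0.9, -0.4]
gripper_width: 42.6
```

Emit:
{"method": "drive_tool", "body": {"moves": [[[0.5, 0.028, 0.035, 0, 0, 0, 0], [0.5, 0.028, 0.035, 0, 0, 0, 0], [0.5, 0.028, 0.035, 0, 0, 0, 0], [0.5, 0.028, 0.035, 0, 0, 0, 0], [0.5, 0.028, 0.035, 0, 0, 0, 0], [0.5, 0.028, 0.035, 0, 0, 0, 0], [0.5, 0.028, 0.035, 0, 0, 0, 0], [0.5, 0.028, 0.035, 0, 0, 0, 0], [0.5, 0.028, 0.035, 0, 0, 0, 0], [0.5, 0.026, 0.03, 0, 0, 0, 0], [0.5, 0, 0, 0, 0, 0, 0.133], [0.5, 0, 0, 0, 0, 0, 0.133], [0.5, 0, 0, 0, 0, 0, 0.133], [0.5, 0, 0, 0, 0, 0, 0.133], [0.5, 0, 0, 0, 0, 0, 0.133], [0.5, 0, 0, 0, 0, 0, 0.133], [0.5, 0, 0, 0, 0, 0, 0.133], [0.5, 0, 0, 0, 0, 0, 0.133], [0.5, 0, 0, 0, 0, 0, 0.133], [0.5, 0, 0, 0, 0, 0, 0.133]]]}}

```text
clock: 3.1
position: [510.2, -255.4, 196.6]
ee_rot: [-0.666, 0.746, 0.005, -0.007]
contact_force: [0.2, 0.2, 0.3]
gripper_width: 42.5
```

```bash
cat > go.py <<'E'
import sys
from h import *
x,y,z,h=map(float,sys.argv[1:5])
s,M=st()
d=M.T@(np.array([x,y,z])-s['position'])
c=np.radians(h); z_=np.array([0,0,-1.]);y_=np.array([np.cos(c),np.sin(c),0]);x_=np.cross(y_,z_)
T=np.c_[x_,y_,z_]
print("shift tool mm",d.round(1),"rotvec",R.from_matrix(M.T@T).as_rotvec().round(4))
E
python3 go.py 511 -233.4 31 177
```

```text
t 3.1 pos [ 510.2 -255.4  196.6] yhead 173.51 z [-0.018 -0.002 -1.   ] F [0.2 0.2 0.3] w 42.5 j [-0.18  0.31 -0.14  0.01 -1.14  0.06]
shift tool mm [-22.7  -1.2 165.5] rotvec [ 0.0177 -0.0039 -0.0608]
```

Emit:
{"method": "drive_tool", "body": {"moves": [[[0.5, -0.008, 0, 0.03, 0.006, -0.001, -0.02], [0.5, -0.008, 0, 0.03, 0.006, -0.001, -0.02], [0.5, -0.007, -0.001, 0.03, 0.006, -0.002, -0.02], [0.5, 0, 0, 0, 0, 0, 0]]]}}

```text
clock: 3.5
position: [512.1, -232.4, 103.8]
ee_rot: [-0.687, 0.726, -0.001, 0.001]
contact_force: [-0.7, -0.4, -1.1]
gripper_width: 42.8
```

```bash
python3 go.py 511 -233.4 32 177; python3 - <<'E'
from h import *
for n in("top","side"):
    p,d=arm.get_image(n); 
    X=proj(n,[511,-233,70])[0].astype(int); x,y=X
    cv2.imwrite(f"pics/g_{n}.png",cv2.resize(p[y-50:y+50,x-65:x+65,::-1],(780,600),interpolation=cv2.INTER_CUBIC))
E
```

```text
t 3.5 pos [ 512.1 -232.4  103.8] yhead 176.85 z [ 0.002  0.    -1.   ] F [-0.7 -0.4 -1.1] w 42.8 j [-0.14  0.38 -0.29 -0.   -0.9   0.08]
shift tool mm [ 1.1  1.2 71.8] rotvec [-0.0017  0.0003 -0.0026]
```

View pics/g_top.png

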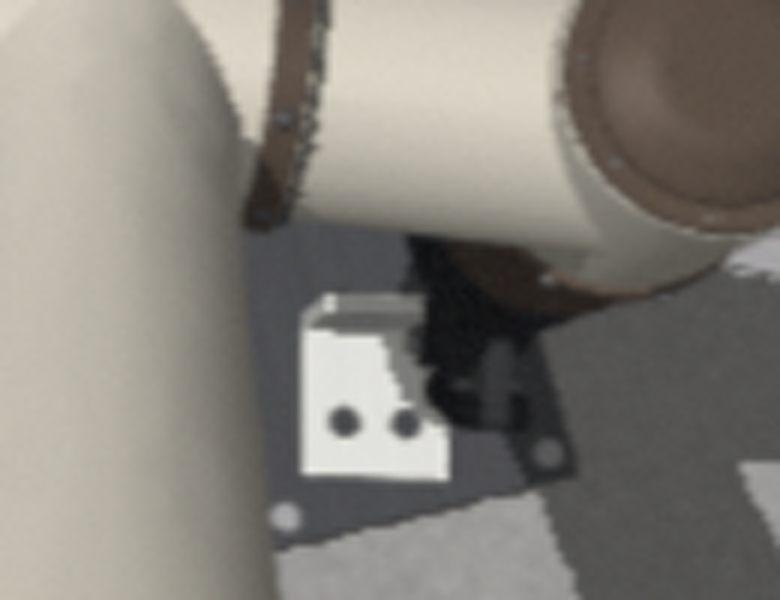

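View pics/g_side.png

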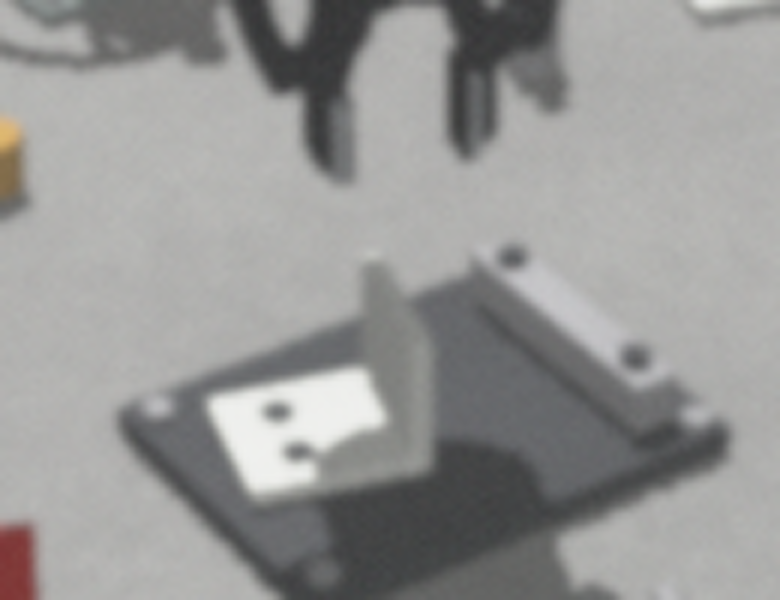

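Emit:
{"method": "drive_tool", "body": {"moves": [[[0.5, 0.001, 0.001, 0.025, 0, 0, -0.003], [0.5, 0, 0, 0.025, 0, 0, 0], [0.5, 0, 0, 0.018, 0, 0, 0], [0.5, 0, 0, 0.004, 0, 0, 0]]]}}

```text
clock: 4.0
position: [523.9, -238.6, 44.1]
ee_rot: [-0.689, 0.725, -0.013, 0.007]
contact_force: [0.5, -0.5, -0.3]
gripper_width: 42.9
```

```bash
python3 go.py 511 -233.4 32 177
```

```text
t 4.0 pos [ 523.9 -238.6   44.1] yhead 177.08 z [ 0.029 -0.009 -1.   ] F [ 0.5 -0.5 -0.3] w 42.9 j [-0.14  0.46 -0.35  0.01 -0.74  0.09]
shift tool mm [-4.7 13.5 11.7] rotvec [-0.0292 -0.0074  0.0012]
```

Emit:
{"method": "drive_tool", "body": {"moves": [[[0.5, -0.005, 0.0135, 0.002, -0.029, -0.007, 0.001], [0.5, 0, 0, 0, 0, 0, 0], [0.5, 0, 0, 0, 0, 0, 0]]]}}

```text
clock: 4.3
position: [512.6, -233.7, 45.7]
ee_rot: [-0.688, 0.725, -0.002, 0.001]
contact_force: [-0.0, -0.7, -0.2]
gripper_width: 42.5
```

```bash
python3 go.py 511 -233.4 32 177
```

```text
t 4.3 pos [ 512.6 -233.7   45.7] yhead 177.01 z [ 0.004 -0.002 -1.   ] F [-0.  -0.7 -0.2] w 42.5 j [-0.14  0.45 -0.35  0.   -0.76  0.09]
shift tool mm [-0.3  1.7 13.7] rotvec [-0.0044 -0.0015  0.0002]
```

Emit:
{"method": "drive_tool", "body": {"moves": [[[0.5, 0, 0.003, 0.007, -0.004, -0.001, 0], [0.5, 0, 0.002, 0.006, 0, 0, 0], [0.5, 0, 0, 0.001, 0, 0, 0]]]}}

```text
clock: 4.6
position: [508.6, -233.7, 33.0]
ee_rot: [-0.688, 0.725, -0.002, 0.001]
contact_force: [-0.5, -0.1, -0.1]
gripper_width: 43.3
```

```bash
python3 go.py 511 -233.4 32 177
```

```text
t 4.6 pos [ 508.6 -233.7   33. ] yhead 177.02 z [ 0.005 -0.001 -1.   ] F [-0.5 -0.1 -0.1] w 43.3 j [-0.14  0.46 -0.37  0.   -0.73  0.09]
shift tool mm [-0.4 -2.3  1. ] rotvec [-0.0046 -0.001   0.0004]
```

Fix the 2 mm and close.

Emit:
{"method": "drive_tool", "body": {"moves": [[[0.5, 0, -0.0023, 0, -0.0046, -0.001, 0], [0.3, 0, 0, 0, 0, 0, 0], [0, 0, 0, 0, 0, 0, 0], [0, 0, 0, 0, 0, 0, 0], [0, 0, 0, 0, 0, 0, 0], [0, 0, 0, 0, 0, 0, 0], [0, 0, 0, 0, 0, 0, 0]]]}}

```text
clock: 5.3
position: [511.7, -234.0, 32.9]
ee_rot: [-0.689, 0.725, -0.0, -0.0]
contact_force: [0.3, -0.7, -0.1]
gripper_width: 6.0
```

```bash
python3 go.py 511 -233.4 32 177
```

```text
t 5.3 pos [ 511.7 -234.    32.9] yhead 177.05 z [ 0. -0. -1.] F [ 0.3 -0.7 -0.1] w 6.0 j [-0.14  0.47 -0.36  0.   -0.74  0.09]
shift tool mm [-0.6  0.8  0.9] rotvec [-0.0002 -0.0003  0.0008]
```

Emit:
{"method": "drive_tool", "body": {"moves": [[[0, 0, 0, -0.006, 0, 0, 0], [0, 0, 0, -0.008, 0, 0, 0], [0, 0, 0, -0.005, 0, 0, 0], [0, 0, 0, 0, 0, 0, 0]]]}}

```text
clock: 5.7
position: [510.2, -233.5, 52.2]
ee_rot: [-0.688, 0.725, 0.001, -0.001]
contact_force: [0.1, 0.3, -2.0]
gripper_width: 6.5
```

```bash
python3 go.py 535 -250 50 102.5; python3 - <<'E'
from h import *
for n in("top","side"):
    p,d=arm.get_image(n); 
    X=proj(n,[511,-233,70])[0].astype(int); x,y=X
    cv2.imwrite(f"pics/k_{n}.png",cv2.resize(p[y-50:y+50,x-65:x+65,::-1],(780,600),interpolation=cv2.INTER_CUBIC))
E
```

```text
t 5.7 pos [ 510.2 -233.5   52.2] yhead 176.99 z [-0.003  0.001 -1.   ] F [ 0.1  0.3 -2. ] w 6.5 j [-0.14  0.44 -0.35 -0.   -0.79  0.09]
shift tool mm [ 15.2 -25.7   2.1] rotvec [ 3.2000e-03 -1.2000e-03  1.3001e+00]
```

View pics/k_side.png

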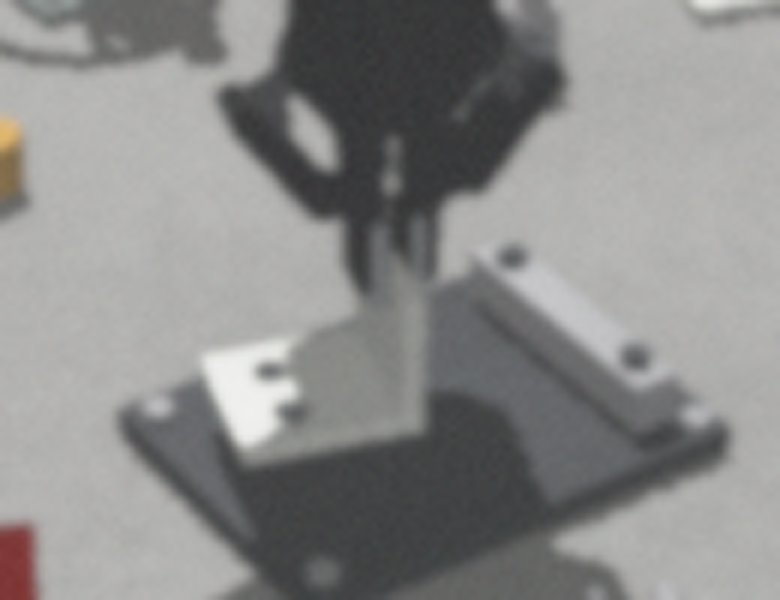

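Emit:
{"method": "drive_tool", "body": {"moves": [[[0, 0, 0, 0, 0, 0, 0.1], [0, 0, 0, 0, 0, 0, 0.1], [0, 0, 0, 0, 0, 0, 0.1], [0, 0, 0, 0, 0, 0, 0.1], [0, 0, 0, 0, 0, 0, 0.1], [0, 0, 0, 0, 0, 0, 0.1], [0, 0, 0, 0, 0, 0, 0.1], [0, 0, 0, 0, 0, 0, 0.1], [0, 0, 0, 0, 0, 0, 0.1], [0, 0, 0, 0, 0, 0, 0.1], [0, 0, 0, 0, 0, 0, 0.1], [0, 0, 0, 0, 0, 0, 0.1], [0, 0, 0, 0, 0, 0, 0.05], [0, 0, 0, 0, 0, 0, 0]]]}}

```text
clock: 7.2
position: [505.2, -232.2, 46.9]
ee_rot: [-0.107, 0.994, 0.003, -0.007]
contact_force: [0.8, -0.3, -2.2]
gripper_width: 6.2
```

```bash
python3 go.py 535 -260.5 50 102.5
```

```text
t 7.2 pos [ 505.2 -232.2   46.9] yhead 102.25 z [-0.015  0.004 -1.   ] F [ 0.8 -0.3 -2.2] w 6.2 j [-0.14  0.45 -0.35 -0.   -0.79 -1.21]
shift tool mm [-23.1 -33.9  -3.7] rotvec [ 0.0076 -0.0137 -0.0043]
```

Emit:
{"method": "drive_tool", "body": {"moves": [[[0, -0.008, -0.012, -0.002, 0.007, -0.013, -0.004], [0, -0.008, -0.011, -0.001, 0, 0, 0], [0, -0.007, -0.01, 0, 0, 0, 0], [0, 0, 0, 0, 0, 0, 0]]]}}

```text
clock: 7.6
position: [537.3, -262.0, 49.8]
ee_rot: [-0.112, 0.994, -0.001, 0.001]
contact_force: [0.3, 0.7, -2.1]
gripper_width: 6.1
```

```bash
python3 go.py 535 -260.5 50 102.5; python3 - <<'E'
from h import *
for n in("top","side"):
    p,d=arm.get_image(n); 
    X=proj(n,[535,-240,50])[0].astype(int); x,y=X
    cv2.imwrite(f"pics/m_{n}.png",cv2.resize(p[y-50:y+50,x-65:x+65,::-1],(780,600),interpolation=cv2.INTER_CUBIC))
    print(x-65,y-50)
E
```

```text
t 7.6 pos [ 537.3 -262.    49.8] yhead 102.82 z [ 0.002 -0.001 -1.   ] F [ 0.3  0.7 -2.1] w 6.1 j [-0.18  0.49 -0.26  0.   -0.82 -1.17]
shift tool mm [ 1.9  2.  -0.2] rotvec [-0.0014  0.0015  0.0055]
343 201
277 261
```

View pics/m_top.png

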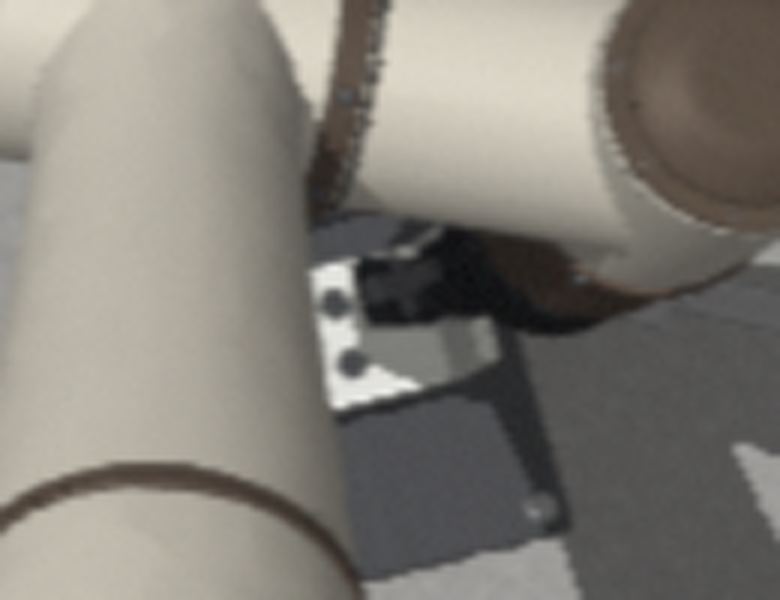

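View pics/m_side.png

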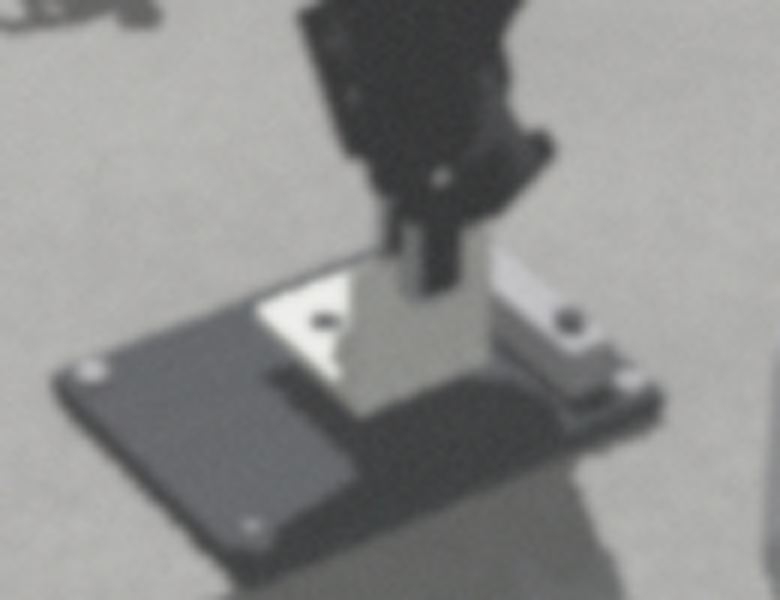

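Emit:
{"method": "drive_tool", "body": {"moves": [[[0, 0.001, 0, 0.006, -0.001, 0.001, 0.005], [0, 0, 0, 0.005, 0, 0, 0], [0, 0, 0, 0.003, 0, 0, 0], [0, 0, 0, 0, 0, 0, 0]]]}}

```text
clock: 8.1
position: [532.5, -260.2, 33.6]
ee_rot: [-0.109, 0.994, 0.001, -0.002]
contact_force: [-1.1, 0.5, -2.7]
gripper_width: 6.3
```

```bash
python3 go.py 557.4 -255.8 33 102.5
```

```text
t 8.1 pos [ 532.5 -260.2   33.6] yhead 102.53 z [-0.004  0.002 -1.   ] F [-1.1  0.5 -2.7] w 6.3 j [-0.18  0.51 -0.28 -0.   -0.79 -1.17]
shift tool mm [-25.2  -1.1   0.5] rotvec [ 0.0027 -0.0037  0.0005]
```

Emit:
{"method": "drive_tool", "body": {"moves": [[[0, -0.004, 0, 0.0005, 0.003, -0.004, 0], [0, -0.005, 0, 0, 0, 0, 0], [0, -0.005, 0, 0, 0, 0, 0], [0, -0.003, 0, 0, 0, 0, 0], [0, 0, 0, 0, 0, 0, 0]]]}}

```text
clock: 8.6
position: [551.4, -255.9, 33.5]
ee_rot: [-0.11, 0.994, -0.001, 0.001]
contact_force: [-0.3, -0.3, -1.7]
gripper_width: 6.3
```

```bash
python3 go.py 557.4 -255.8 33 102.5
```

```text
t 8.6 pos [ 551.4 -255.9   33.5] yhead 102.59 z [ 0.002 -0.001 -1.   ] F [-0.3 -0.3 -1.7] w 6.3 j [-0.17  0.53 -0.25  0.   -0.8  -1.18]
shift tool mm [-5.9 -1.2  0.5] rotvec [-0.0013  0.0019  0.0016]
```

Emit:
{"method": "drive_tool", "body": {"moves": [[[0, 0, -0.001, 0.0012, -0.001, 0.002, 0.001], [0, -0.003, 0, 0, 0, 0, 0], [0, -0.002, 0, 0, 0, 0, 0], [0, 0, 0, 0, 0, 0, 0]]]}}

```text
clock: 9.0
position: [557.1, -255.8, 32.9]
ee_rot: [-0.109, 0.994, -0.0, 0.0]
contact_force: [-0.4, -0.3, -1.9]
gripper_width: 6.1
```

```bash
python3 go.py 557.4 -255.8 33 102.5
```

```text
t 9.0 pos [ 557.1 -255.8   32.9] yhead 102.54 z [ 0. -0. -1.] F [-0.4 -0.3 -1.9] w 6.1 j [-0.17  0.53 -0.23  0.   -0.8  -1.19]
shift tool mm [-0.3 -0.  -0.1] rotvec [-0.0005  0.0001  0.0007]
```

No contact yet; lower a touch, then advance in small steps.

Emit:
{"method": "drive_tool", "body": {"moves": [[[0, -0.001, 0, 0.001, 0, 0, 0], [0, 0, 0, 0, 0, 0, 0]]]}}

```text
clock: 9.2
position: [557.2, -256.0, 33.1]
ee_rot: [-0.109, 0.994, -0.0, -0.001]
contact_force: [-0.1, 0.4, -3.3]
gripper_width: 6.0
```

Emit:
{"method": "drive_tool", "body": {"moves": [[[0, -0.002, 0, 0, 0, 0, 0], [0, 0, 0, 0, 0, 0, 0]]]}}

```text
clock: 9.4
position: [559.3, -255.7, 32.9]
ee_rot: [-0.109, 0.994, -0.0, -0.001]
contact_force: [0.3, -0.6, -0.8]
gripper_width: 6.5
```

```bash
python3 go.py 557.4 -255.8 33 102.5
```

```text
t 9.4 pos [ 559.3 -255.7   32.9] yhead 102.55 z [-0.001 -0.001 -1.   ] F [ 0.3 -0.6 -0.8] w 6.5 j [-0.17  0.54 -0.23  0.   -0.81 -1.19]
shift tool mm [ 1.9  0.3 -0.1] rotvec [-0.0006 -0.0015  0.0008]
```

Emit:
{"method": "drive_tool", "body": {"moves": [[[0, -0.002, 0, 0, 0, 0, 0], [0, 0, 0, 0, 0, 0, 0]]]}}

```text
clock: 9.6
position: [560.0, -255.5, 33.0]
ee_rot: [-0.109, 0.994, -0.0, -0.002]
contact_force: [-0.5, 0.5, -0.5]
gripper_width: 6.5
```

Emit:
{"method": "drive_tool", "body": {"moves": [[[0, -0.002, 0, 0, 0, 0, 0], [0, 0, 0, 0, 0, 0, 0]]]}}

```text
clock: 9.8
position: [560.0, -255.4, 33.1]
ee_rot: [-0.109, 0.994, 0.0, -0.005]
contact_force: [-0.9, 1.4, -0.9]
gripper_width: 6.2
```

```bash
python3 go.py 557.4 -255.8 33 102.5; python3 - <<'E'
from h import *
for n in("top","side"):
    p,d=arm.get_image(n); 
    X=proj(n,[565,-240,50])[0].astype(int); x,y=X
    cv2.imwrite(f"pics/n_{n}.png",cv2.resize(p[y-40:y+40,x-52:x+52,::-1],(780,600),interpolation=cv2.INTER_CUBIC))
E
```

```text
t 9.8 pos [ 560.  -255.4   33.1] yhead 102.52 z [-0.009 -0.001 -1.   ] F [-0.9  1.4 -0.9] w 6.2 j [-0.16  0.54 -0.22  0.   -0.82 -1.19]
shift tool mm [2.6 0.2 0.2] rotvec [ 0.001  -0.009   0.0004]
```

View pics/n_side.png

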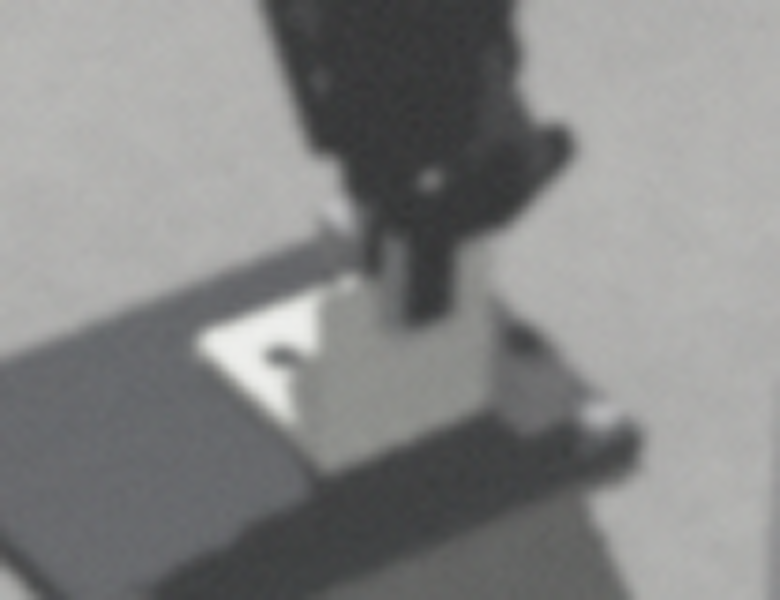

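Emit:
{"method": "drive_tool", "body": {"moves": [[[0, -0.001, 0, 0.0005, 0.001, -0.009, 0], [0.2, 0, 0, 0, 0, 0, 0], [0.3, 0, 0, 0, 0, 0, 0], [0.4, 0, 0, 0, 0, 0, 0], [0.4, 0, 0, 0, 0, 0, 0]]]}}

```text
clock: 10.4
position: [564.3, -255.3, 33.7]
ee_rot: [-0.11, 0.994, -0.001, 0.004]
contact_force: [0.6, 0.1, 0.0]
gripper_width: 34.6
```

```bash
python3 go.py 557.4 -255.8 33 102.5
```

```text
t 10.4 pos [ 564.3 -255.3   33.7] yhead 102.59 z [ 0.007 -0.001 -1.   ] F [0.6 0.1 0. ] w 34.6 j [-0.16  0.54 -0.22  0.   -0.8  -1.19]
shift tool mm [6.9 1.  0.6] rotvec [-0.0029  0.0069  0.0015]
```

Emit:
{"method": "drive_tool", "body": {"moves": [[[0.4, 0, 0, -0.01, 0, 0, 0], [0.4, 0, 0, -0.01, 0, 0, 0], [0.4, 0, 0, -0.01, 0, 0, 0], [0.4, 0, 0, -0.01, 0, 0, 0], [0.4, 0, 0, -0.02, 0, 0, 0], [0.4, 0, 0, -0.03, 0, 0, 0], [0.4, 0, 0, -0.03, 0, 0, 0], [0.4, 0, 0, -0.03, 0, 0, 0], [0.4, 0, 0, -0.03, 0, 0, 0], [0.4, 0, 0, 0, 0, 0, 0]]]}}

```text
clock: 11.4
position: [563.7, -255.3, 229.4]
ee_rot: [-0.11, 0.994, -0.003, 0.007]
contact_force: [-0.2, 0.1, 0.6]
gripper_width: 34.5
```

```bash
python3 go.py 450 0 215 102.5;  python3 - <<'E'
from h import *
for n in("top","side"):
    p,d=arm.get_image(n); 
    X=proj(n,[565,-240,50])[0].astype(int); x,y=X
    cv2.imwrite(f"pics/o_{n}.png",cv2.resize(p[y-40:y+40,x-52:x+52,::-1],(780,600),interpolation=cv2.INTER_CUBIC))
E
```

```text
t 11.4 pos [ 563.7 -255.3  229.4] yhead 102.62 z [ 0.015 -0.004 -1.   ] F [-0.2  0.1  0.6] w 34.5 j [-0.16  0.35  0.01  0.   -1.22 -1.19]
shift tool mm [ 55.4 274.1  11.8] rotvec [-0.0069  0.0138  0.0022]
```

View pics/o_side.png

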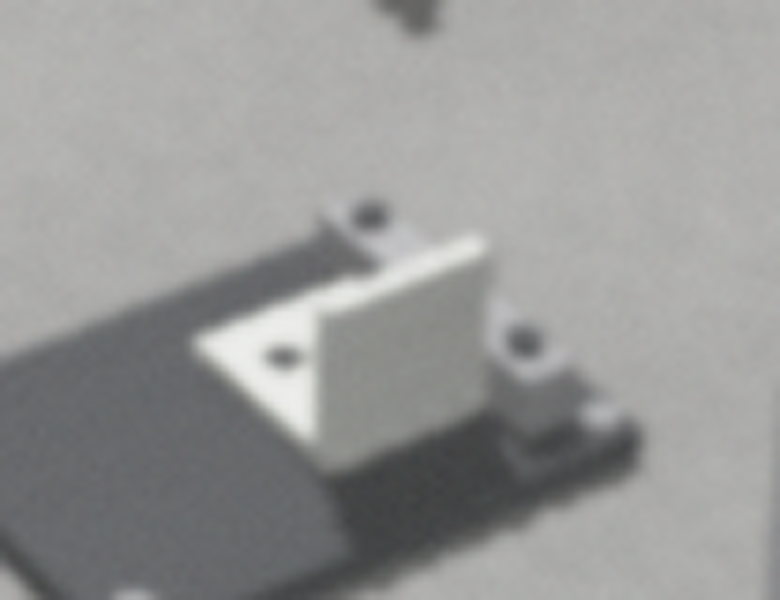

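Emit:
{"method": "drive_tool", "body": {"moves": [[[0.5, -0.006, 0.03, 0, -0.001, 0.001, 0], [0.5, -0.006, 0.03, 0, -0.001, 0.001, 0], [0.5, -0.006, 0.03, 0, -0.001, 0.001, 0], [0.5, -0.006, 0.03, 0, -0.001, 0.001, 0], [0.5, -0.006, 0.03, 0, -0.001, 0.001, 0], [0.5, -0.006, 0.03, 0, -0.001, 0.001, 0], [0.5, -0.006, 0.03, 0, 0, 0, 0], [0.5, -0.006, 0.03, 0, 0, 0, 0], [0.5, -0.006, 0.03, 0, 0, 0, 0], [0.5, -0.006, 0.03, 0, 0, 0, 0], [0.5, -0.006, 0.03, 0, 0, 0, 0], [0.5, 0, 0, 0, 0, 0, 0]]]}}

```text
clock: 12.7
position: [543.1, 93.7, 208.9]
ee_rot: [-0.106, 0.994, 0.004, -0.017]
contact_force: [0.0, 0.1, -1.2]
gripper_width: 43.1
```

```bash
python3 go.py 550 167 215 102.5;  python3 - <<'E'
from h import *
for n in("top","side"):
    p,d=arm.get_image(n); 
    cv2.imwrite(f"pics/p_{n}.png",p[:,:,::-1])
    X=proj(n,[565,-240,50])[0].astype(int); x,y=X
    print(x-52,y-40)
    cv2.imwrite(f"pics/pb_{n}.png",cv2.resize(p[y-40:y+40,x-52:x+52,::-1],(780,600),interpolation=cv2.INTER_CUBIC))
E
```

```text
t 12.7 pos [543.1  93.7 208.9] yhead 102.19 z [-0.035  0.003 -0.999] F [ 0.   0.1 -1.2] w 43.1 j [ 0.45  0.28 -0.14 -0.02 -1.18 -1.8 ]
shift tool mm [-22.   70.3  -6.1] rotvec [ 0.0108 -0.0332 -0.0052]
355 200
302 269
```

View pics/pb_top.png

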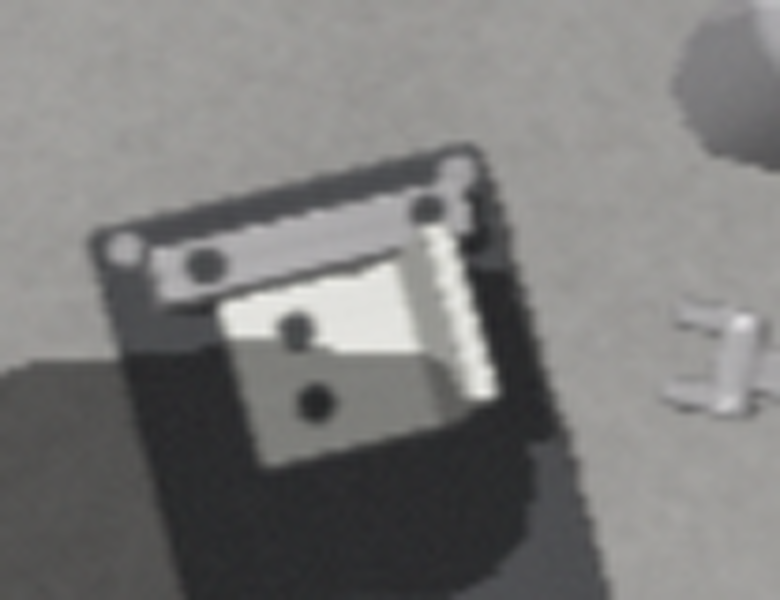

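View pics/p_side.png

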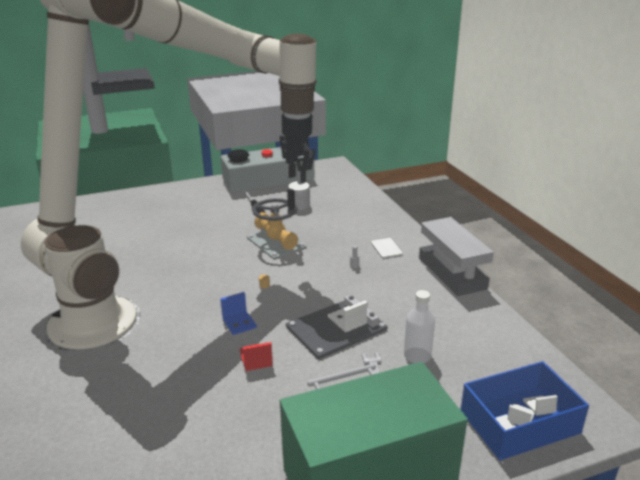

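```bash
python3 - <<'E'
from h import *
f=lambda x,y:(355+(x+.5)/7.5-.5,200+(y+.5)/7.5-.5)
c=np.radians(12.5);B=np.array([[np.cos(c),np.sin(c)],[-np.sin(c),np.cos(c)]]);o=np.array([580.5,-218.7])
for nm,p,z in(("foot",[(218,300),(262,468)],20),("leg",[(424,228),(452,226),(498,395),(470,398)],72),("bar top near",[(163,304),(405,250)],34)):
    w=ray("top",[f(*q) for q in p],z)[:,:2]; print(nm,((w-o)@B.T).round(1).tolist(),np.degrees(np.arctan2(*(w[1]-w[0])[::-1])).round(1))
E
```

```text
foot [[0.3, 34.3], [-59.5, 35.1]] -168.3
leg [[-0.3, -27.6], [-1.8, -36.8], [-59.8, -35.8], [-58.6, -26.6]] -86.9
bar top near [[1.2, 55.8], [-0.1, -29.5]] -78.4
```

Emit:
{"method": "drive_tool", "body": {"moves": [[[0.5, -0.005, 0.015, -0.001, 0.01, -0.033, -0.005], [0.5, -0.005, 0.015, 0, 0, 0, 0], [0.5, -0.005, 0.015, 0, 0, 0, 0], [0.5, -0.005, 0.015, 0, 0, 0, 0], [0.5, -0.002, 0.01, 0, 0, 0, 0], [0.5, 0, 0, 0, 0, 0, 0]]]}}

```text
clock: 13.4
position: [549.9, 165.1, 207.7]
ee_rot: [-0.105, 0.994, -0.001, -0.003]
contact_force: [-0.6, 0.4, -0.4]
gripper_width: 42.7
```

```bash
python3 go.py 550 167 128 102.5;  python3 - <<'E'
from h import *
for n in("top","side"):
    p,d=arm.get_image(n); 
    X=proj(n,[540,180,150])[0].astype(int); x,y=X
    print(x-52,y-40)
    cv2.imwrite(f"pics/q_{n}.png",cv2.resize(p[y-40:y+40,x-52:x+52,::-1],(780,600),interpolation=cv2.INTER_CUBIC))
E
```

```text
t 13.4 pos [549.9 165.1 207.7] yhead 102.06 z [-0.006 -0.002 -1.   ] F [-0.6  0.4 -0.4] w 42.7 j [ 0.57  0.3  -0.12 -0.   -1.16 -1.93]
shift tool mm [-1.   1.9 79.7] rotvec [-0.0011 -0.0061 -0.0077]
181 205
233 156
```

View pics/q_top.png

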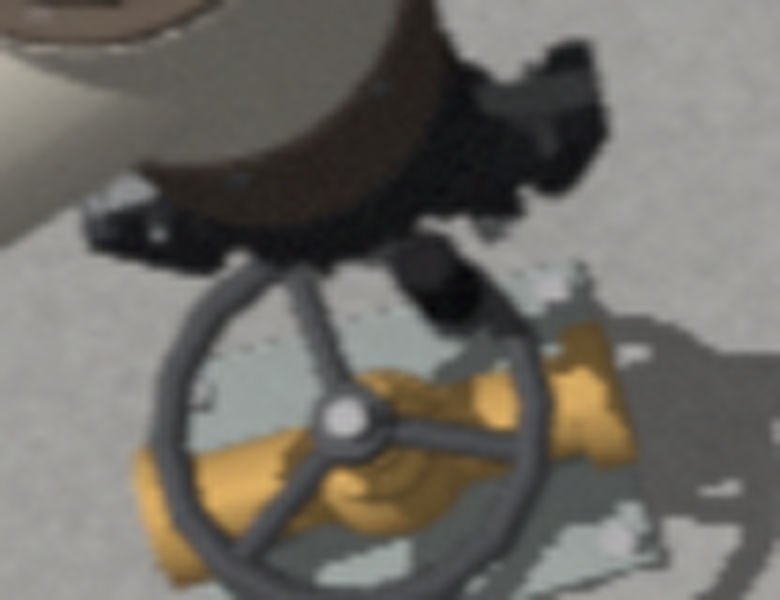

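View pics/q_side.png

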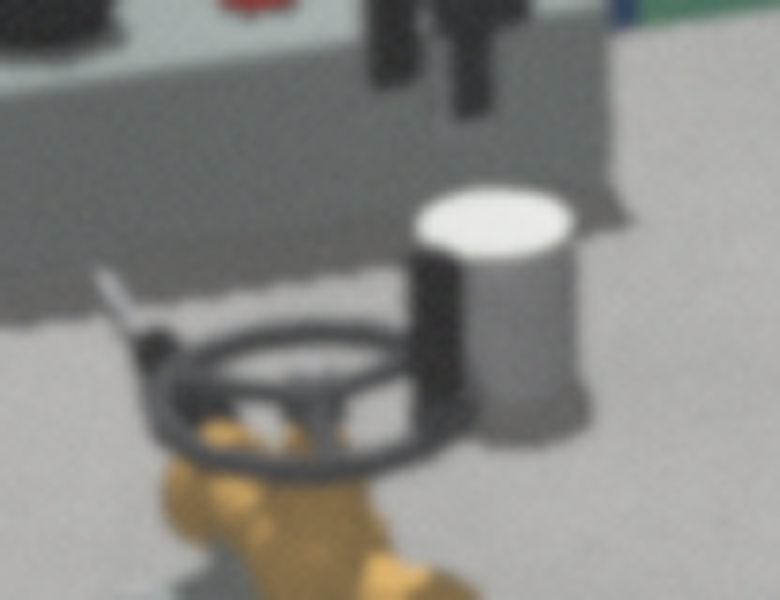

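```bash
python3 - <<'E'
from h import *
f=lambda x,y:(233-.5+(x+.5)/7.5,156-.5+(y+.5)/7.5)
print(ray("side",[f(437,250),f(437,262),f(437,340),f(437,345)],147).round(1).tolist())
print(proj("side",[[550,167,174],[550,167,147],[550,167,118]]).round(1),[np.round(f(437,y),1) for y in(250,340,430)])
g=lambda x,y:(181-.5+(x+.5)/7.5,205-.5+(y+.5)/7.5)
print(proj("top",[[550,167,174],[550,167,118]]).round(1),[np.round(g(*q),1) for q in((425,262),(456,308))])
E
```

```text
[[570.6, 230.1, 147.0], [567.2, 220.0, 147.0], [546.2, 156.4, 147.0], [544.9, 152.5, 147.0]]
[[290.6 190. ]
 [290.9 199.1]
 [291.2 208.7]] [array([290.8, 188.9]), array([290.8, 200.9]), array([290.8, 212.9])]
[[237.3 239.4]
 [241.  244. ]] [array([237.2, 239.5]), array([241.4, 245.6])]
```

Both views agree with the handle at (550,167), its top near 174. Descend.

Emit:
{"method": "drive_tool", "body": {"moves": [[[0.5, -0.001, 0.002, 0.01, -0.001, -0.006, 0], [0.5, 0, 0, 0.012, 0, 0, 0], [0.5, 0, 0, 0.01, 0, 0, 0], [0.5, 0, 0, 0, 0, 0, 0]]]}}

```text
clock: 13.9
position: [549.3, 164.7, 172.4]
ee_rot: [-0.104, 0.995, -0.0, -0.001]
contact_force: [-0.5, -0.2, -0.5]
gripper_width: 42.7
```

```bash
python3 go.py 550 167 128 102.06
```

```text
t 13.9 pos [549.3 164.7 172.4] yhead 101.89 z [-0.002 -0.001 -1.   ] F [-0.5 -0.2 -0.5] w 42.7 j [ 0.57  0.33 -0.17 -0.   -1.07 -1.94]
shift tool mm [-1.2  2.1 44.4] rotvec [-0.0003 -0.0018 -0.003 ]
```

Emit:
{"method": "drive_tool", "body": {"moves": [[[0.5, -0.001, 0.003, 0.008, 0, -0.002, 0], [0.5, 0, 0, 0.012, 0, 0, 0], [0.5, 0, 0, 0.01, 0, 0, 0], [0.5, 0, 0, 0.006, 0, 0, 0], [0.5, 0, 0, 0, 0, 0, 0]]]}}

```text
clock: 14.4
position: [549.4, 167.5, 132.3]
ee_rot: [-0.103, 0.995, -0.001, -0.0]
contact_force: [-0.6, -0.3, -0.2]
gripper_width: 43.0
```

```bash
python3 go.py 550 167 128 102.06
```

```text
t 14.4 pos [549.4 167.5 132.3] yhead 101.86 z [-0.001 -0.001 -1.   ] F [-0.6 -0.3 -0.2] w 43.0 j [ 0.58  0.37 -0.23  0.   -0.98 -1.94]
shift tool mm [-0.5 -0.6  4.3] rotvec [-0.001  -0.0011 -0.0035]
```

Emit:
{"method": "drive_tool", "body": {"moves": [[[0.2, 0, 0, 0.002, 0, 0, 0], [0, 0, 0, 0, 0, 0, 0], [0, 0, 0, 0, 0, 0, 0], [0, 0, 0, 0, 0, 0, 0], [0, 0, 0, 0, 0, 0, 0], [0, 0, 0, 0, 0, 0, 0]]]}}

```text
clock: 15.0
position: [549.3, 168.2, 130.4]
ee_rot: [-0.103, 0.995, -0.0, -0.0]
contact_force: [0.5, 1.2, -1.8]
gripper_width: 19.7
```

```bash
cat > w.py <<'E'
import sys
from h import *
C=np.array([511.7,199.3])
s,M=st(); v=s['position'][:2]-C
th=np.arctan2(v[1],v[0]);r=np.hypot(*v)
print("theta",round(np.degrees(th),2),"r",round(r,1))
# print rows: n steps of dth deg, target from nominal circle (chords) in tool axes
if len(sys.argv)>1:
    n=int(sys.argv[1]);d=np.radians(float(sys.argv[2])); h=np.arctan2(M[1,1],M[0,1])
    y=np.array([np.cos(h),np.sin(h)]);x=np.array([-np.cos(h-np.pi/2)*-1,-np.sin(h-np.pi/2)*-1])*-1
    x=M[:2,0]/np.hypot(*M[:2,0])
    for k in range(n):
        p=50*np.array([np.cos(th+k*d),np.sin(th+k*d)]);q=50*np.array([np.cos(th+k*d+d),np.sin(th+k*d+d)])
        e=q-p; print([0,round(e@x/1000,4),round(e@y/1000,4),0,0,0,0],end=", ")
    print()
E
python3 w.py 15 -10
```

```text
t 15.0 pos [549.3 168.2 130.4] yhead 101.87 z [-0.001 -0.    -1.   ] F [ 0.5  1.2 -1.8] w 19.7 j [ 0.58  0.37 -0.23 -0.   -0.98 -1.94]
theta -39.62 r 48.8
[0, np.float64(0.0073), np.float64(-0.0048), 0, 0, 0, 0], [0, np.float64(0.008), np.float64(-0.0035), 0, 0, 0, 0], [0, np.float64(0.0085), np.float64(-0.002), 0, 0, 0, 0], [0, np.float64(0.0087), np.float64(-0.0005), 0, 0, 0, 0], [0, np.float64(0.0087), np.float64(0.001), 0, 0, 0, 0], [0, np.float64(0.0084), np.float64(0.0025), 0, 0, 0, 0], [0, np.float64(0.0078), np.float64(0.0039), 0, 0, 0, 0], [0, np.float64(0.007), np.float64(0.0052), 0, 0, 0, 0], [0, np.float64(0.006), np.float64(0.0063), 0, 0, 0, 0], [0, np.float64(0.0048), np.float64(0.0073), 0, 0, 0, 0], [0, np.float64(0.0035), np.float64(0.008), 0, 0, 0, 0], [0, np.float64(0.002), np.float64(0.0085), 0, 0, 0, 0], [0, np.float64(0.0005), np.float64(0.0087), 0, 0, 0, 0], [0, np.float64(-0.001), np.float64(0.0087), 0, 0, 0, 0], [0, np.float64(-0.0025), np.float64(0.0084), 0, 0, 0, 0],
```

Emit:
{"method": "drive_tool", "body": {"moves": [[[0, 0.007, -0.005, 0, 0, 0, 0], [0, 0.008, -0.0035, 0, 0, 0, 0], [0, 0.0085, -0.002, 0, 0, 0, 0], [0, 0.0085, -0.0005, 0, 0, 0, 0], [0, 0.0085, 0.001, 0, 0, 0, 0], [0, 0.0085, 0.0025, 0, 0, 0, 0], [0, 0.008, 0.004, 0, 0, 0, 0], [0, 0.007, 0.005, 0, 0, 0, 0]]]}}

```text
clock: 15.8
position: [485.8, 157.8, 130.4]
ee_rot: [-0.103, 0.995, 0.003, 0.005]
contact_force: [6.7, 3.8, -7.9]
gripper_width: 19.0
```

```bash
sed -i 's/round(e@x\/1000,4),round(e@y\/1000,4)/float(round(e@x\/1000,4)),float(round(e@y\/1000,4))/' w.py; python3 w.py 20 -10
```

```text
t 15.8 pos [485.8 157.8 130.4] yhead 101.85 z [ 0.01   0.007 -1.   ] F [ 6.7  3.8 -7.9] w 19.0 j [ 0.63  0.26 -0.39  0.   -0.91 -2.  ]
theta -121.95 r 48.9
[0, 0.0057, 0.0066, 0, 0, 0, 0], [0, 0.0045, 0.0075, 0, 0, 0, 0], [0, 0.0032, 0.0081, 0, 0, 0, 0], [0, 0.0017, 0.0085, 0, 0, 0, 0], [0, 0.0002, 0.0087, 0, 0, 0, 0], [0, -0.0013, 0.0086, 0, 0, 0, 0], [0, -0.0028, 0.0083, 0, 0, 0, 0], [0, -0.0042, 0.0076, 0, 0, 0, 0], [0, -0.0055, 0.0068, 0, 0, 0, 0], [0, -0.0066, 0.0057, 0, 0, 0, 0], [0, -0.0075, 0.0045, 0, 0, 0, 0], [0, -0.0081, 0.0032, 0, 0, 0, 0], [0, -0.0085, 0.0017, 0, 0, 0, 0], [0, -0.0087, 0.0002, 0, 0, 0, 0], [0, -0.0086, -0.0013, 0, 0, 0, 0], [0, -0.0083, -0.0028, 0, 0, 0, 0], [0, -0.0076, -0.0042, 0, 0, 0, 0], [0, -0.0068, -0.0055, 0, 0, 0, 0], [0, -0.0057, -0.0066, 0, 0, 0, 0], [0, -0.0045, -0.0075, 0, 0, 0, 0],
```

```bash
cat >> w.py <<'E'
c=np.arctan2(M[1,1],M[0,1]) if len(sys.argv)<4 else np.radians(float(sys.argv[3])); z_=np.array([0,0,-1.]);y_=np.array([np.cos(c),np.sin(c),0]);x_=np.cross(y_,z_)
print("rot fix",R.from_matrix(M.T@np.c_[x_,y_,z_]).as_rotvec().round(4))
E
python3 w.py 12 -7 101.87
```

```text
t 15.8 pos [485.8 157.8 130.4] yhead 101.85 z [ 0.01   0.007 -1.   ] F [ 6.7  3.8 -7.9] w 19.0 j [ 0.63  0.26 -0.39  0.   -0.91 -2.  ]
theta -121.95 r 48.9
[0, 0.0041, 0.0045, 0, 0, 0, 0], [0, 0.0036, 0.005, 0, 0, 0, 0], [0, 0.0029, 0.0054, 0, 0, 0, 0], [0, 0.0023, 0.0057, 0, 0, 0, 0], [0, 0.0016, 0.0059, 0, 0, 0, 0], [0, 0.0008, 0.006, 0, 0, 0, 0], [0, 0.0001, 0.0061, 0, 0, 0, 0], [0, -0.0007, 0.0061, 0, 0, 0, 0], [0, -0.0014, 0.0059, 0, 0, 0, 0], [0, -0.0021, 0.0057, 0, 0, 0, 0], [0, -0.0028, 0.0054, 0, 0, 0, 0], [0, -0.0034, 0.005, 0, 0, 0, 0], 
rot fix [ 0.0043  0.0112 -0.0004]
```

Emit:
{"method": "drive_tool", "body": {"moves": [[[0, 0.004, 0.0045, 0, 0.004, 0.011, 0], [0, 0.0035, 0.005, 0, 0, 0, 0], [0, 0.003, 0.0055, 0, 0, 0, 0], [0, 0.0023, 0.0057, 0, 0, 0, 0], [0, 0.0016, 0.006, 0, 0, 0, 0], [0, 0.0008, 0.006, 0, 0, 0, 0], [0, 0, 0.006, 0, 0, 0, 0], [0, -0.0007, 0.006, 0, 0, 0, 0], [0, -0.0014, 0.006, 0, 0, 0, 0], [0, -0.002, 0.0057, 0, 0, 0, 0]]]}}

```text
clock: 16.8
position: [462.4, 187.8, 130.4]
ee_rot: [-0.105, 0.994, -0.026, -0.005]
contact_force: [6.3, -16.3, -0.1]
gripper_width: 19.4
```

```bash
python3 w.py 12 -7 101.87
```

```text
t 16.8 pos [462.4 187.8 130.4] yhead 102.1 z [-0.005 -0.052 -0.999] F [  6.3 -16.3  -0.1] w 19.4 j [ 0.74  0.26 -0.41  0.04 -0.94 -2.12]
theta -166.88 r 50.6
[0, -0.0003, 0.0061, 0, 0, 0, 0], [0, -0.001, 0.006, 0, 0, 0, 0], [0, -0.0017, 0.0059, 0, 0, 0, 0], [0, -0.0024, 0.0056, 0, 0, 0, 0], [0, -0.0031, 0.0053, 0, 0, 0, 0], [0, -0.0037, 0.0048, 0, 0, 0, 0], [0, -0.0043, 0.0044, 0, 0, 0, 0], [0, -0.0048, 0.0038, 0, 0, 0, 0], [0, -0.0052, 0.0032, 0, 0, 0, 0], [0, -0.0056, 0.0025, 0, 0, 0, 0], [0, -0.0058, 0.0018, 0, 0, 0, 0], [0, -0.006, 0.0011, 0, 0, 0, 0], 
rot fix [-0.0503 -0.0155  0.0036]
```

Emit:
{"method": "drive_tool", "body": {"moves": [[[0, 0, 0, 0, -0.05, -0.015, 0.003], [0, 0, 0, 0, 0, 0, 0]]]}}

```text
clock: 17.0
position: [463.2, 186.6, 130.5]
ee_rot: [-0.103, 0.995, 0.0, 0.001]
contact_force: [5.4, 2.3, -6.8]
gripper_width: 19.4
```

```bash
python3 w.py 1 -7 101.87
```

```text
t 17.0 pos [463.2 186.6 130.5] yhead 101.81 z [ 0.001  0.    -1.   ] F [ 5.4  2.3 -6.8] w 19.4 j [ 0.71  0.25 -0.41  0.   -0.91 -2.07]
theta -165.35 r 50.1
[0, -0.0001, 0.0061, 0, 0, 0, 0], 
rot fix [-0.      0.0012 -0.001 ]
```

Emit:
{"method": "drive_tool", "body": {"moves": [[[0, -0.0005, 0.003, 0, 0, 0, 0], [0, -0.0005, 0.003, 0, 0, 0, 0], [0, -0.0005, 0.003, 0, 0, 0, 0]]]}}

```text
clock: 17.3
position: [462.5, 188.2, 130.4]
ee_rot: [-0.103, 0.995, -0.007, -0.002]
contact_force: [9.7, -11.2, -5.3]
gripper_width: 19.7
```

```bash
python3 w.py 1 -7 101.87;python3 - <<'E'
from h import *
for n in("top","side"):
    p,d=arm.get_image(n); 
    X=proj(n,[500,190,130])[0].astype(int); x,y=X
    print(x-52,y-40)
    cv2.imwrite(f"pics/s_{n}.png",cv2.resize(p[y-40:y+40,x-52:x+52,::-1],(780,600),interpolation=cv2.INTER_CUBIC))
E
```

```text
t 17.3 pos [462.5 188.2 130.4] yhead 101.78 z [-0.002 -0.015 -1.   ] F [  9.7 -11.2  -5.3] w 19.7 j [ 0.72  0.25 -0.41  0.01 -0.92 -2.09]
theta -167.27 r 50.5
[0, -0.0003, 0.0061, 0, 0, 0, 0], 
rot fix [-0.0143 -0.005  -0.0016]
178 224
219 164
```

View pics/s_side.png

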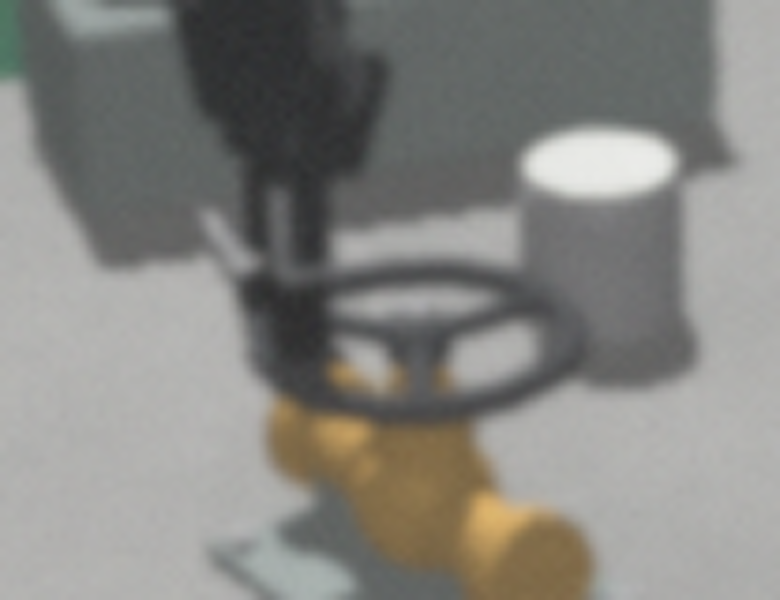

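View pics/s_top.png

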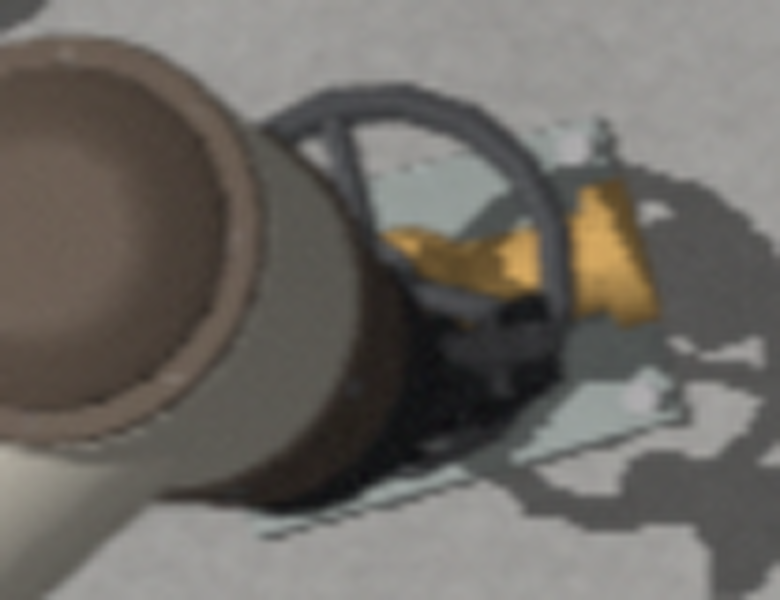

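Emit:
{"method": "drive_tool", "body": {"moves": [[[0, -0.0005, 0.005, 0, -0.014, -0.005, 0], [0, -0.001, 0.005, 0, -0.014, -0.003, 0], [0, -0.001, 0.005, 0, -0.01, 0, 0], [0, -0.001, 0.004, 0, -0.01, 0, 0]]]}}

```text
clock: 17.8
position: [462.3, 188.3, 130.4]
ee_rot: [-0.103, 0.995, -0.001, -0.005]
contact_force: [7.8, -9.8, -3.2]
gripper_width: 19.3
```

```bash
sed -i "s/^s,M=st(); v=.*/s,M=st(); v=(s['position']-19*M[:,2])[:2]-C/" w.py; python3 w.py 20 9 101.87
```

```text
t 17.8 pos [462.3 188.3 130.4] yhead 101.87 z [-0.011 -0.004 -1.   ] F [ 7.8 -9.8 -3.2] w 19.3 j [ 0.71  0.25 -0.4  -0.   -0.93 -2.07]
theta -167.46 r 50.4
[0, -0.0007, -0.0078, 0, 0, 0, 0], [0, -0.0019, -0.0076, 0, 0, 0, 0], [0, -0.0031, -0.0072, 0, 0, 0, 0], [0, -0.0042, -0.0066, 0, 0, 0, 0], [0, -0.0052, -0.0059, 0, 0, 0, 0], [0, -0.006, -0.005, 0, 0, 0, 0], [0, -0.0067, -0.004, 0, 0, 0, 0], [0, -0.0073, -0.0029, 0, 0, 0, 0], [0, -0.0077, -0.0017, 0, 0, 0, 0], [0, -0.0078, -0.0005, 0, 0, 0, 0], [0, -0.0078, 0.0007, 0, 0, 0, 0], [0, -0.0076, 0.0019, 0, 0, 0, 0], [0, -0.0072, 0.0031, 0, 0, 0, 0], [0, -0.0066, 0.0042, 0, 0, 0, 0], [0, -0.0059, 0.0052, 0, 0, 0, 0], [0, -0.005, 0.006, 0, 0, 0, 0], [0, -0.004, 0.0067, 0, 0, 0, 0], [0, -0.0029, 0.0073, 0, 0, 0, 0], [0, -0.0017, 0.0077, 0, 0, 0, 0], [0, -0.0005, 0.0078, 0, 0, 0, 0], 
rot fix [-0.0018 -0.0112 -0.0001]
```

Emit:
{"method": "drive_tool", "body": {"moves": [[[0, -0.0007, -0.008, 0, -0.002, -0.011, 0], [0, -0.002, -0.0076, 0, 0, 0, 0], [0, -0.003, -0.007, 0, 0, 0, 0], [0, -0.004, -0.0066, 0, 0, 0, 0], [0, -0.005, -0.006, 0, 0, 0, 0], [0, -0.006, -0.005, 0, 0, 0, 0], [0, -0.0067, -0.004, 0, 0, 0, 0], [0, -0.0073, -0.003, 0, 0, 0, 0], [0, -0.0077, -0.0017, 0, 0, 0, 0], [0, -0.0078, -0.0005, 0, 0, 0, 0]]]}}

```text
clock: 18.8
position: [519.6, 151.3, 130.4]
ee_rot: [-0.104, 0.995, 0.003, -0.003]
contact_force: [-3.7, 4.7, 0.7]
gripper_width: 19.4
```

```bash
python3 w.py 12 9 101.87
```

```text
t 18.8 pos [519.6 151.3 130.4] yhead 101.88 z [-0.007  0.005 -1.   ] F [-3.7  4.7  0.7] w 19.4 j [ 0.58  0.32 -0.3  -0.01 -0.96 -1.94]
theta -80.47 r 48.7
[0, -0.0078, 0.0003, 0, 0, 0, 0], [0, -0.0077, 0.0015, 0, 0, 0, 0], [0, -0.0074, 0.0027, 0, 0, 0, 0], [0, -0.0069, 0.0038, 0, 0, 0, 0], [0, -0.0062, 0.0048, 0, 0, 0, 0], [0, -0.0053, 0.0058, 0, 0, 0, 0], [0, -0.0044, 0.0065, 0, 0, 0, 0], [0, -0.0033, 0.0071, 0, 0, 0, 0], [0, -0.0021, 0.0075, 0, 0, 0, 0], [0, -0.0009, 0.0078, 0, 0, 0, 0], [0, 0.0003, 0.0078, 0, 0, 0, 0], [0, 0.0015, 0.0077, 0, 0, 0, 0], 
rot fix [ 0.0065 -0.0056  0.0002]
```

Emit:
{"method": "drive_tool", "body": {"moves": [[[0, -0.008, 0.0003, 0, 0.006, -0.006, 0], [0, -0.0077, 0.0015, 0, 0, 0, 0], [0, -0.0074, 0.0027, 0, 0, 0, 0], [0, -0.007, 0.0038, 0, 0, 0, 0], [0, -0.0062, 0.005, 0, 0, 0, 0], [0, -0.0053, 0.0058, 0, 0, 0, 0], [0, -0.0044, 0.0065, 0, 0, 0, 0], [0, -0.0033, 0.007, 0, 0, 0, 0], [0, -0.002, 0.0075, 0, 0, 0, 0], [0, -0.001, 0.0078, 0, 0, 0, 0], [0, 0.0003, 0.0078, 0, 0, 0, 0]]]}}

```text
clock: 19.9
position: [559.5, 213.0, 130.4]
ee_rot: [-0.102, 0.995, -0.006, -0.007]
contact_force: [-0.9, -3.9, 2.2]
gripper_width: 19.7
```

```bash
python3 w.py 12 9 101.87
```

```text
t 19.9 pos [559.5 213.  130.4] yhead 101.67 z [-0.012 -0.013 -1.   ] F [-0.9 -3.9  2.2] w 19.7 j [ 0.64  0.41 -0.16  0.   -1.02 -2.01]
theta 16.25 r 50.0
[0, 0.0012, 0.0077, 0, 0, 0, 0], [0, 0.0024, 0.0075, 0, 0, 0, 0], [0, 0.0036, 0.007, 0, 0, 0, 0], [0, 0.0046, 0.0063, 0, 0, 0, 0], [0, 0.0056, 0.0055, 0, 0, 0, 0], [0, 0.0064, 0.0046, 0, 0, 0, 0], [0, 0.007, 0.0036, 0, 0, 0, 0], [0, 0.0075, 0.0024, 0, 0, 0, 0], [0, 0.0078, 0.0012, 0, 0, 0, 0], [0, 0.0078, -0.0, 0, 0, 0, 0], [0, 0.0077, -0.0012, 0, 0, 0, 0], [0, 0.0075, -0.0024, 0, 0, 0, 0], 
rot fix [-0.0107 -0.0146 -0.0035]
```

Total +184° so far.

Emit:
{"method": "drive_tool", "body": {"moves": [[[0, 0.0012, 0.0078, 0, -0.011, -0.015, -0.003], [0, 0.0024, 0.0075, 0, 0, 0, 0], [0, 0.0036, 0.007, 0, 0, 0, 0], [0, 0.0046, 0.0063, 0, 0, 0, 0], [0, 0.0056, 0.0055, 0, 0, 0, 0], [0, 0.0064, 0.0046, 0, 0, 0, 0], [0, 0.007, 0.0036, 0, 0, 0, 0], [0, 0.0075, 0.0024, 0, 0, 0, 0], [0, 0.0078, 0.0012, 0, 0, 0, 0], [0, 0.0078, 0, 0, 0, 0, 0], [0, 0.0077, -0.0012, 0, 0, 0, 0]]]}}

```text
clock: 21.0
position: [487.4, 245.0, 130.4]
ee_rot: [-0.104, 0.995, -0.002, 0.004]
contact_force: [6.9, -7.6, -2.8]
gripper_width: 19.5
```

```bash
python3 w.py 12 9 101.87
```

```text
t 21.0 pos [487.4 245.  130.4] yhead 102.0 z [ 0.008 -0.004 -1.   ] F [ 6.9 -7.6 -2.8] w 19.5 j [ 0.77  0.32 -0.31  0.01 -0.94 -2.14]
theta 118.13 r 51.9
[0, 0.0073, -0.0028, 0, 0, 0, 0], [0, 0.0068, -0.0039, 0, 0, 0, 0], [0, 0.0061, -0.0049, 0, 0, 0, 0], [0, 0.0053, -0.0058, 0, 0, 0, 0], [0, 0.0043, -0.0066, 0, 0, 0, 0], [0, 0.0032, -0.0071, 0, 0, 0, 0], [0, 0.0021, -0.0076, 0, 0, 0, 0], [0, 0.0009, -0.0078, 0, 0, 0, 0], [0, -0.0004, -0.0078, 0, 0, 0, 0], [0, -0.0016, -0.0077, 0, 0, 0, 0], [0, -0.0028, -0.0073, 0, 0, 0, 0], [0, -0.0039, -0.0068, 0, 0, 0, 0], 
rot fix [-0.0052  0.007   0.0022]
```

Emit:
{"method": "drive_tool", "body": {"moves": [[[0, 0.0073, -0.0028, 0, -0.005, 0.007, 0.002], [0, 0.0068, -0.004, 0, 0, 0, 0], [0, 0.006, -0.005, 0, 0, 0, 0], [0, 0.0053, -0.0058, 0, 0, 0, 0], [0, 0.0043, -0.0066, 0, 0, 0, 0], [0, 0.0032, -0.007, 0, 0, 0, 0], [0, 0.002, -0.0076, 0, 0, 0, 0], [0, 0.0009, -0.0078, 0, 0, 0, 0], [0, -0.0004, -0.0078, 0, 0, 0, 0], [0, -0.0016, -0.0077, 0, 0, 0, 0], [0, -0.0028, -0.0073, 0, 0, 0, 0]]]}}

```text
clock: 22.1
position: [470.3, 172.8, 130.3]
ee_rot: [-0.105, 0.994, 0.007, 0.005]
contact_force: [-1.4, 2.2, 0.8]
gripper_width: 19.2
```

```bash
python3 w.py 12 9 101.87
```

```text
t 22.1 pos [470.3 172.8 130.3] yhead 102.05 z [ 0.008  0.014 -1.   ] F [-1.4  2.2  0.8] w 19.2 j [ 0.67  0.24 -0.41 -0.01 -0.9  -2.03]
theta -147.19 r 49.4
[0, -0.0033, -0.0071, 0, 0, 0, 0], [0, -0.0044, -0.0065, 0, 0, 0, 0], [0, -0.0054, -0.0057, 0, 0, 0, 0], [0, -0.0062, -0.0048, 0, 0, 0, 0], [0, -0.0069, -0.0038, 0, 0, 0, 0], [0, -0.0074, -0.0026, 0, 0, 0, 0], [0, -0.0077, -0.0015, 0, 0, 0, 0], [0, -0.0078, -0.0002, 0, 0, 0, 0], [0, -0.0078, 0.001, 0, 0, 0, 0], [0, -0.0075, 0.0022, 0, 0, 0, 0], [0, -0.0071, 0.0033, 0, 0, 0, 0], [0, -0.0065, 0.0044, 0, 0, 0, 0], 
rot fix [0.0122 0.0106 0.0031]
```

+380°. Second turn; target is θ = −167.4° again after ~340° more.

Emit:
{"method": "drive_tool", "body": {"moves": [[[0, -0.0033, -0.007, 0, 0.012, 0.01, 0.003], [0, -0.0044, -0.0065, 0, 0, 0, 0], [0, -0.0054, -0.0057, 0, 0, 0, 0], [0, -0.0062, -0.0048, 0, 0, 0, 0], [0, -0.007, -0.0038, 0, 0, 0, 0], [0, -0.0074, -0.0026, 0, 0, 0, 0], [0, -0.0077, -0.0015, 0, 0, 0, 0], [0, -0.0078, 0, 0, 0, 0, 0], [0, -0.0078, 0.001, 0, 0, 0, 0], [0, -0.0075, 0.0022, 0, 0, 0, 0], [0, -0.007, 0.0033, 0, 0, 0, 0]]]}}

```text
clock: 23.2
position: [547.6, 166.2, 130.3]
ee_rot: [-0.102, 0.995, 0.005, -0.004]
contact_force: [-8.4, 3.8, 6.3]
gripper_width: 19.3
```

```bash
python3 w.py 12 9 101.87
```

```text
t 23.2 pos [547.6 166.2 130.3] yhead 101.7 z [-0.01  0.01 -1.  ] F [-8.4  3.8  6.3] w 19.3 j [ 0.57  0.37 -0.22 -0.02 -0.98 -1.93]
theta -42.71 r 49.1
[0, -0.006, 0.0051, 0, 0, 0, 0], [0, -0.0051, 0.0059, 0, 0, 0, 0], [0, -0.0041, 0.0067, 0, 0, 0, 0], [0, -0.0031, 0.0072, 0, 0, 0, 0], [0, -0.0019, 0.0076, 0, 0, 0, 0], [0, -0.0007, 0.0078, 0, 0, 0, 0], [0, 0.0006, 0.0078, 0, 0, 0, 0], [0, 0.0018, 0.0076, 0, 0, 0, 0], [0, 0.003, 0.0073, 0, 0, 0, 0], [0, 0.0041, 0.0067, 0, 0, 0, 0], [0, 0.0051, 0.006, 0, 0, 0, 0], [0, 0.0059, 0.0051, 0, 0, 0, 0], 
rot fix [ 0.0117 -0.0078 -0.003 ]
```

Emit:
{"method": "drive_tool", "body": {"moves": [[[0, -0.006, 0.005, 0, 0.012, -0.008, -0.003], [0, -0.005, 0.006, 0, 0, 0, 0], [0, -0.004, 0.0067, 0, 0, 0, 0], [0, -0.003, 0.0072, 0, 0, 0, 0], [0, -0.002, 0.0076, 0, 0, 0, 0], [0, -0.0007, 0.0078, 0, 0, 0, 0], [0, 0.0006, 0.0078, 0, 0, 0, 0], [0, 0.0018, 0.0076, 0, 0, 0, 0], [0, 0.003, 0.0073, 0, 0, 0, 0], [0, 0.004, 0.0067, 0, 0, 0, 0], [0, 0.005, 0.006, 0, 0, 0, 0]]]}}

```text
clock: 24.3
position: [540.1, 241.6, 130.4]
ee_rot: [-0.103, 0.995, -0.004, -0.001]
contact_force: [2.0, -3.1, 2.3]
gripper_width: 19.7
```

```bash
python3 w.py 12 9 101.87
```

```text
t 24.3 pos [540.1 241.6 130.4] yhead 101.78 z [-0.001 -0.008 -1.   ] F [ 2.  -3.1  2.3] w 19.7 j [ 0.7   0.4  -0.18  0.01 -1.   -2.07]
theta 56.15 r 51.1
[0, 0.0059, 0.0052, 0, 0, 0, 0], [0, 0.0066, 0.0042, 0, 0, 0, 0], [0, 0.0072, 0.0031, 0, 0, 0, 0], [0, 0.0076, 0.0019, 0, 0, 0, 0], [0, 0.0078, 0.0007, 0, 0, 0, 0], [0, 0.0078, -0.0005, 0, 0, 0, 0], [0, 0.0076, -0.0017, 0, 0, 0, 0], [0, 0.0073, -0.0029, 0, 0, 0, 0], [0, 0.0067, -0.004, 0, 0, 0, 0], [0, 0.006, -0.005, 0, 0, 0, 0], [0, 0.0052, -0.0059, 0, 0, 0, 0], [0, 0.0042, -0.0066, 0, 0, 0, 0], 
rot fix [-0.0081 -0.0027 -0.0016]
```

Remaining 136.5°.

Emit:
{"method": "drive_tool", "body": {"moves": [[[0, 0.006, 0.0052, 0, -0.008, -0.003, -0.002], [0, 0.0066, 0.0042, 0, 0, 0, 0], [0, 0.0072, 0.003, 0, 0, 0, 0], [0, 0.0076, 0.002, 0, 0, 0, 0], [0, 0.0078, 0.0007, 0, 0, 0, 0], [0, 0.0078, -0.0005, 0, 0, 0, 0], [0, 0.0076, -0.0017, 0, 0, 0, 0], [0, 0.0073, -0.003, 0, 0, 0, 0], [0, 0.0067, -0.004, 0, 0, 0, 0], [0, 0.006, -0.005, 0, 0, 0, 0], [0, 0.0052, -0.006, 0, 0, 0, 0]]]}}

```text
clock: 25.4
position: [466.1, 221.8, 130.4]
ee_rot: [-0.105, 0.994, 0.002, 0.008]
contact_force: [6.9, -0.3, -2.7]
gripper_width: 19.3
```

```bash
python3 w.py 10 7 101.87
```

```text
t 25.4 pos [466.1 221.8 130.4] yhead 102.06 z [ 0.015  0.006 -1.   ] F [ 6.9 -0.3 -2.7] w 19.3 j [ 0.76  0.27 -0.38  0.01 -0.91 -2.13]
theta 153.99 r 51.1
[0, 0.0035, -0.005, 0, 0, 0, 0], [0, 0.0028, -0.0054, 0, 0, 0, 0], [0, 0.0021, -0.0057, 0, 0, 0, 0], [0, 0.0014, -0.0059, 0, 0, 0, 0], [0, 0.0007, -0.0061, 0, 0, 0, 0], [0, -0.0, -0.0061, 0, 0, 0, 0], [0, -0.0008, -0.0061, 0, 0, 0, 0], [0, -0.0015, -0.0059, 0, 0, 0, 0], [0, -0.0022, -0.0057, 0, 0, 0, 0], [0, -0.0029, -0.0054, 0, 0, 0, 0], 
rot fix [0.0024 0.016  0.0032]
```

Emit:
{"method": "drive_tool", "body": {"moves": [[[0, 0.0035, -0.005, 0, 0.002, 0.016, 0.003], [0, 0.0028, -0.0054, 0, 0, 0, 0], [0, 0.002, -0.0057, 0, 0, 0, 0], [0, 0.0014, -0.006, 0, 0, 0, 0], [0, 0.0004, -0.004, 0, 0, 0, 0], [0, 0, 0, 0, 0, 0, 0], [0, 0, 0, 0, 0, 0, 0]]]}}

```text
clock: 26.1
position: [461.6, 197.1, 130.4]
ee_rot: [-0.104, 0.995, 0.006, 0.004]
contact_force: [2.3, 3.1, -0.2]
gripper_width: 19.4
```

```bash
python3 w.py 2 3 101.87
```

```text
t 26.1 pos [461.6 197.1 130.4] yhead 101.91 z [ 0.007  0.012 -1.   ] F [ 2.3  3.1 -0.2] w 19.4 j [ 0.72  0.25 -0.41 -0.01 -0.9  -2.08]
theta -177.28 r 50.3
[0, 0.0004, -0.0026, 0, 0, 0, 0], [0, 0.0002, -0.0026, 0, 0, 0, 0], 
rot fix [0.0102 0.009  0.0007]
```

Emit:
{"method": "drive_tool", "body": {"moves": [[[0, 0, -0.004, 0, 0.01, 0.009, 0], [0, -0.0005, -0.004, 0, 0, 0, 0], [0, -0.0005, -0.001, 0, 0, 0, 0], [0, 0, 0, 0, 0, 0, 0], [0, 0, 0, 0, 0, 0, 0]]]}}

```text
clock: 26.6
position: [462.9, 187.9, 130.4]
ee_rot: [-0.103, 0.995, -0.0, -0.002]
contact_force: [0.1, 2.7, 0.9]
gripper_width: 19.3
```

```bash
python3 w.py 2 3 101.87
```

```text
t 26.6 pos [462.9 187.9 130.4] yhead 101.87 z [-0.004 -0.001 -1.   ] F [0.1 2.7 0.9] w 19.3 j [ 0.71  0.25 -0.4  -0.   -0.92 -2.07]
theta -166.88 r 50.0
[0, -0.0001, -0.0026, 0, 0, 0, 0], [0, -0.0003, -0.0026, 0, 0, 0, 0], 
rot fix [ 0.     -0.0042  0.    ]
```

```bash
python3 - <<'E'
from h import *
im={}
for n in("top","side"):
    p,d=arm.get_image(n); im[n]=p
    cv2.imwrite(f"pics/f_{n}.png",p[:,:,::-1])
p=im['top'][224:304,178:282,::-1]
a=cv2.resize(p,(780,600),interpolation=cv2.INTER_CUBIC); b=cv2.imread("pics/s_top.png")
cv2.imwrite("pics/cmp.png",np.hstack([cv2.resize(a,(400,308)),cv2.resize(b,(400,308))]))
p=im['top'][200:280,355:459,::-1]
cv2.imwrite("pics/f_br.png",cv2.resize(p,(780,600),interpolation=cv2.INTER_CUBIC))
s,M=st(); print(s['joint_vel'].round(3))
E
```

```text
t 26.7 pos [462.9 187.9 130.3] yhead 101.88 z [-0.004 -0.001 -1.   ] F [-1.1  2.4  2. ] w 19.8 j [ 0.71  0.25 -0.4  -0.   -0.92 -2.07]
[ 0.001 -0.001  0.001  0.002 -0.001 -0.001]
```

View pics/cmp.png

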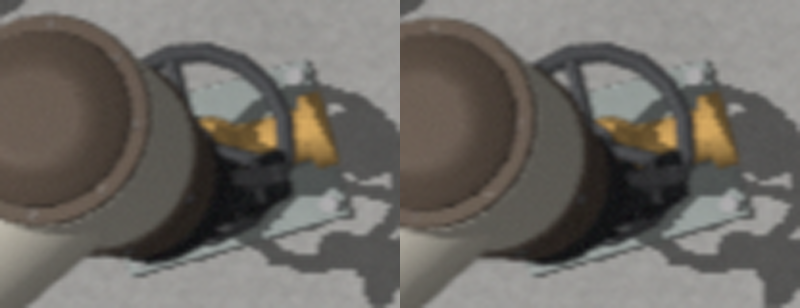

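View pics/f_br.png

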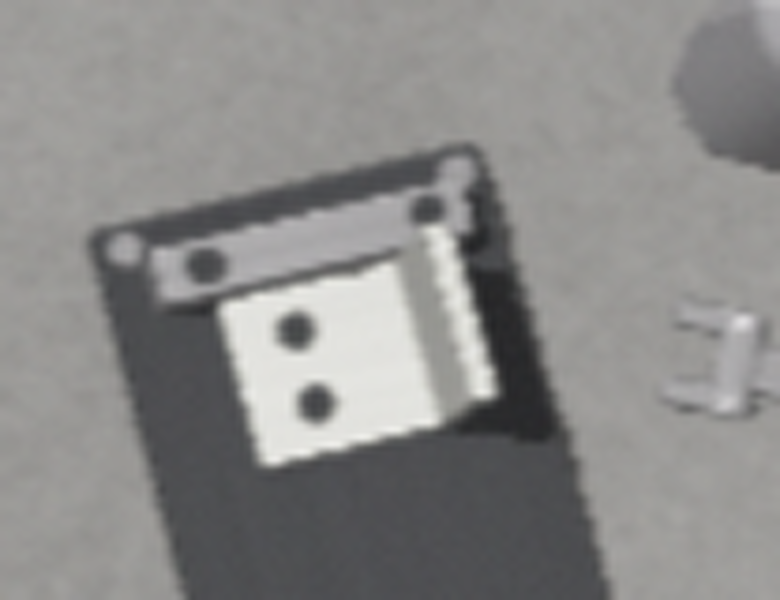

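View pics/f_top.png

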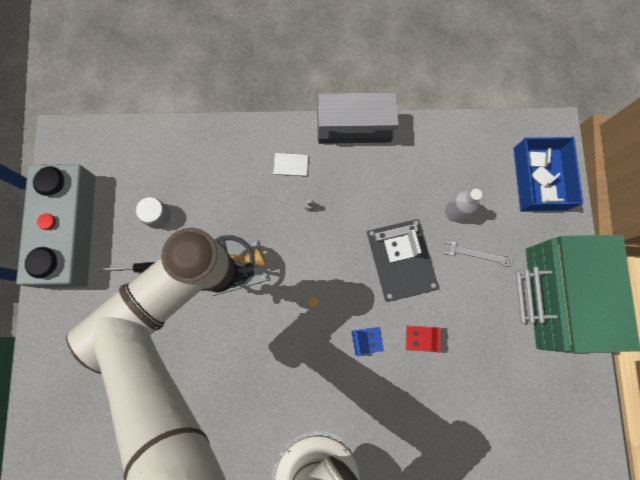

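The wheel's spoke and the gripper look the same as in the at-stop picture. The bracket (foot corner at about (218,300), leg at about (460,310) in the crop) is still against the bar, and the bystanders have not moved. Handing in.

```bash
python3 -c "
from bench import arm
arm.job_done(); print(arm.read_state()['clock'])"
```

```text
the job is handed in; nothing more can be done
the job is handed in; nothing more can be done
```

I turned the bracket a quarter clockwise and seated it against the stop bar. I then screwed the valve shut to its stop, backed it off two full turns and handed the job in at about 26.7 s, still gripping the handle. `job_done` gave no verdict, so these are my own last checks:

- **Bracket:** After I let go, the top view put the foot's side edge within about 1 mm of the bar face. The foot was about 1 mm off the bar's middle and square within about 1°. The leg is on the bar's −y side, as asked. The last picture showed it unchanged.
- **Shut stop:** The wheel blocked after about 2.2 rad. It held at the same spot through three separate pushes of about 10–17 N, with the handle at −167.4°. I took this as the hard stop from the blocked motion and force, because the joint angle can't be read directly.
- **Two turns open:** The handle is back at −166.9° after two full counter-clockwise turns. Play in the grip adds about 0.03 rad, and the tolerance is 0.2 rad. The wheel's spoke and the gripper match the at-stop picture.
- **Grip:** Finger opening is 19.8 mm on the 22 mm handle, which fits a firm grip: the fingers also read about 2 mm under on the bracket's 8 mm leg. The arm was still.
- **Bystanders:** None looked moved by eye in the last top view. The screwdriver was partly hidden by the arm.

No check failed. The one small disagreement was the bar face, which the arm met about 2–3 mm further in than the first camera estimate. I seated the bracket by contact instead.

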